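# Clamp a book with a bare spine in the book press and latch the jaw

## Task

Get the red book with the bare spine ready for re-gluing: stand it spine up on the bed of the book press, in the middle of the jaws' width. Slide the moving jaw up until the book is snug between both jaws with no gap, then lock the jaw by pushing its black T-handle down, giving it a quarter turn clockwise and letting it latch. Leave the blue book standing in its tray and the glue jar where it is.

Things in the scene. Friction and masses are not known exactly. Their poses are not given: they have to be found in the camera images.
- press: Book press fixed on the bench, left or right, turned a little. Base 250 mm (x) by 300 mm (y); origin at the centre of its underside, z up. The bed, on which the book stands, is at z = 18 mm. Two guide rods run along y at x = +-108 mm. The fixed jaw stands at the -y end, the moving jaw slides along y on the rods; a 68 mm high end plate closes the +y end at y = 128 to 140 mm.
- fixed_face (a point): Top edge of the fixed jaw's pale wooden face, at the middle of its width: x = 0, y = -110 mm, z = 82 mm in the press's frame, axes as the press. The face looks to +y, is 232 mm wide (along x) and reaches from the bed up to here.
- jaw_face (a point): Top edge of the moving jaw's wooden face, at the middle of its width: x = 0, y = -110 mm + opening, z = 82 mm in the press's frame, axes as the press. The face looks to -y, as wide and high as the fixed one. Behind (+y of) the 16 mm facing a bridge plate with the T-handle reaches to 94 mm from the face, its top at z = 66 mm.
- jaw (a joint): Opening of the press in m: distance between the faces of the fixed and the moving jaw; smaller is more closed. Starts at 0.075 to 0.125; stops at 0 and 0.128. The jaw slides with about 2 N of rubbing and stays where it is left. It can be pushed along by holding the T-handle.
- handle_grip (a point): Centre of the black T-handle's bar, on its vertical turning axis, 60 mm behind (+y of) the moving jaw's face at the press's x = 0, and 126 mm above the bench when up. The bar is 66 mm long (its x, turns with it), 16 mm thick, 26 mm high; at the start it lies along the press's x. Below it a 15 mm thick stem enters a 40 mm wide steel collar with its top at z = 90 mm.
- handle (a joint): Turn of the T-handle in rad: 0 at the start (unlocked), growing clockwise seen from above to its stop at 1.5 (bar along the press's y). Brass pins block the turn until the handle is pushed down 7.5 mm or more; held down, it turns almost freely. Past about 1.25 rad the pins can rise into a notch when it is let go.
- latch (a joint): How far the T-handle is pushed down in m: 0 up, 0.009 bottom stop. A spring and, from 2 mm on, a brake shoe meeting the bed resist: about 17 N at the bottom. Let go after the turn it rises to about 0.004 and stays, the brake then holding the jaw against about 10 N; let go without the turn it springs back to 0.
- red_book: The book to clamp: red boards, bare cream spine with four white tapes across it. 170 mm long (its x), 34 mm thick (its y), 120 mm high (its z) standing spine up, as it starts, in one of the tray's two slots. Origin at the centre of its underside. 0.3 to 0.55 kg, rigid.
- red_book_spine (a point): Centre of the red book's bare spine, 120 mm above its origin, the highest face of the book as it stands.
- tray: Low plywood tray fixed on the bench, 212 mm (its x) by 196 mm (its y); origin at the centre of its underside, floor at z = 8 mm, walls up to 58 mm. Two slots 42 mm wide along its x, at y = +47 and -47 mm, each with a book standing spine up; which book is in which slot varies.
- blue_book: Bystander: the same size of book as the red one, blue all over with two thin brass lines across its spine, standing spine up in the other slot. Origin at the centre of its underside.
- glue_jar: Bystander: closed glue jar with a white lid, 68 mm wide, 85 mm high, standing on the bench near the middle, a little beyond the press and tray. Origin at the centre of its underside.
There are look-alikes about, which are no part of the job. What is meant by the red_book is not brown, green or pink, and is the larger of those in its own colour.

How it is judged:
By the outcome, as a careful person would: the job done as asked, in the order asked, and still so for the second after the job is handed in, with the robot touching nothing.
It also fails if it takes over 62 s, if anything falls off the work surface, if the arm or the gripper's body presses on something with over 40 N, if the wrist force passes 120 N, or if a joint passes its speed limit or range.

## Robot

A 6-joint arm with a two-finger parallel gripper is mounted at the origin on the work surface. World frame = base frame: x ahead of the robot, y to its left, z up, the work surface at z = 0. Lengths are in m, angles in rad, forces in N, time in s.
With the tool pointing down it reaches from about 0.25 to 0.775 m from the base axis. Payload 4 kg.
Tool frame: the origin (TCP) lies at the very end of the fingers, on their centre line; the grasp point (between the pads) lies 19 mm behind it; z points along the fingers, x is the direction in which the jaws open and shut, and the axes are right-handed (so a half turn about z gives the same grasp; the last joint's range is limited). The gripper opens to 94 mm and grips with 3 to 60 N. Pads are 16 mm wide; open, the fingers measure 119 mm over their backs; the gripper's body (75 mm by 177 mm) begins 78 mm behind the grasp point.
Start: joints at [-1.209, 0.087, 1.371, -0, 1.684, -0.103], TCP at [0.247, -0.492, 0.206] pointing down, gripper open.
Joint ranges: [-3.1, 3.1], [-0.76, 2.03], [0.27, 2.55], [-1.08, 4.22], [0.17, 2.65], [-2.57, 2.57]. Speed limits (rad/s): [2.79, 2.79, 3.14, 3.14, 3.14, 3.14].

## Interface

Orientations are given as [roll, pitch, yaw] about the fixed x, y, z axes, in that order (R = Rz(yaw) Ry(pitch) Rx(roll)).
In Python, from bench import robot, cams, ticket gives the robot as it stands.
- The arm moves only by the tool jog_arm, never from a script. Its argument "series" is a list of rows, each an object of numbers: "x", "y", "z": the shift along the tool's x, y, z in m; "rx", "ry", "rz": the turn, a rotation vector about the tool's x, y, z in degrees. A call has 1 to 12 rows; each row shifts and turns the pose as measured when the row begins, along the tool's axes as they then stand; what a row does not reach is not made up. A row lasts 1/12 s, in which the tool goes at most 41.7 mm and 7.16 degrees, less where a joint would pass 70% of its speed; a pose out of reach is approached as far as the arm can. A call with a gripper value outside its range is refused whole. "claw" is the opening, from 0 (shut) to 1 (fully open), set as the call begins (left out, the last holds). The fingers move at their own pace and stop on an object; the grip force is fixed at half the most. Time passes only in rows, so rows that do not move let the fingers close. It gives the time, the measured TCP pose, the force and the opening at its end, in the units of the state.
- robot.get_obs(): the state, without advancing time (a new reading comes with each control period).
- cams.snapshot(name): name is "scene" or "top" or "wrist"; returns a dict with "img" (400x640x3 uint8, red, green, blue), "mtx" (3x3 intrinsics, pixels), "k1" (the pictures are not rectified: a ray, as slopes to the right and down, at radius r is drawn at 1 + k1 r^2 times it, then the intrinsics apply), "origin" and "attitude" of the camera in the world. Camera axes: x right, y down, z forward; pixel columns grow to the right and rows downward; lengths in m; the calibration is good to about 2 mm. A picture is of the moment at which its call begins. There is no depth.
- ticket.close_job(): hands the job in, once; it reports no verdict.
Trained networks look in a picture, given as the dict that the camera call returned (one of the last four; its "shot" number tells which), for a name from the list of things; names that differ only in an ending like _2 or _b are one class to them, and where a whole thing is asked for, a point or a joint stands for the part that bears it (a point fixed in the world has none). Each returns a list of dicts, best first, with "p" (0 to 1); they miss things now and then, are a little off and sometimes report something else, mostly with a low value. They report only what shows in the picture. A call takes as long as a camera call. They do not tell look-alikes from the thing itself.
- cams.look_for(thing, picture): "bbox" ([left, top, width, height] in pixels, round what is visible of it).
The state is a dict: "time": time; "joint_positions": joint angles; "qvel": joint speeds; "joint_torque": joint torques, N m; "tool_pos": TCP position; "ee_rot": TCP orientation; "wrist_force": force on the tool from outside, world axes, zero at the start; "wrist_torque": the same for the moment, N m; "width": finger opening in m.
Only numpy, scipy, OpenCV 4.12 (cv2) and the standard library are available. Lean on these libraries where they do the work, as an engineer would, in place of code of your own. Each camera call takes 0.05 s, during which the arm holds its last target.

## Working session

There is one attempt and no reset: what is moved stays moved. The work goes in short steps, Python scripts to look and compute and a tool call to move; the robot and the scene stay as the last step left them, time stands still between calls to the robot, and variables do not carry over. Pictures are saved under pics/ and viewed, and the job is handed in when it is done.

Besides the shell and the picture viewer there is one more tool, called after "Call:" as name([rows], argument=value, ...), one row to a line, values as JSON. jog_arm: Moves the arm, as the interface text tells. Its arguments: {"type":"object","properties":{"series":{"type":"array","items":{"type":"object","properties":{"x":{"type":"number"},"y":{"type":"number"},"z":{"type":"number"},"rx":{"type":"number"},"ry":{"type":"number"},"rz":{"type":"number"}}}},"claw":{"type":"number"}},"required":["series"]}

```bash
ls; mkdir -p pics; python3 - <<'E'
from bench import robot,cams
import cv2
for n in ["scene","top","wrist"]:
    s=cams.snapshot(n); cv2.imwrite(f"pics/a_{n}.png",s["img"][:,:,::-1])
    print(n,s["shot"],s["mtx"],s["k1"],s["origin"],s["attitude"])
    for t in ["press","red_book","blue_book","tray","glue_jar","handle_grip","jaw","red_book_spine"]:
        print(t,[(x["bbox"],round(x["p"],2)) for x in cams.look_for(t,s)][:4])
print(robot.get_obs())
E
```

```text
pics
scene 1 [[496.45268028   0.         323.18850243]
 [  0.         496.45268028 192.79682673]
 [  0.           0.           1.        ]] -0.12817889590629084 [1.36376904 0.45219009 1.04578967] [-2.37780551 -0.00676181  1.92416008]
press [([136.2, 125.2, 131.7, 108.8], 0.66)]
red_book [([335.3, 183.4, 43.7, 59.2], 0.95), ([395.4, 229.8, 48.5, 40.9], 0.94), ([411.7, 165.0, 64.5, 72.2], 0.94), ([380.8, 137.8, 22.1, 49.0], 0.65)]
blue_book [([301.8, 162.9, 50.7, 64.7], 0.73)]
tray [([289.2, 182.5, 102.2, 80.8], 0.94)]
glue_jar [([235.6, 247.2, 30.1, 40.7], 0.7), ([331.6, 179.9, 49.3, 65.7], 0.58)]
handle_grip [([197.9, 149.8, 19.5, 17.1], 0.74)]
jaw []
red_book_spine [([333.6, 183.2, 45.5, 62.4], 0.97), ([393.5, 230.4, 52.4, 44.0], 0.96), ([415.7, 169.0, 61.9, 63.2], 0.89), ([377.0, 138.4, 26.3, 46.0], 0.85)]
top 2 [[508.30307054   0.         315.78354548]
 [  0.         508.30307054 191.6825728 ]
 [  0.           0.           1.        ]] -0.021617198514498264 [0.31761781 0.12275245 1.70603888] [-3.01136024  0.01374491 -1.59121588]
press [([378.7, 152.5, 105.5, 92.8], 0.57)]
red_book
[... 986 characters left out ...]

jaw []
red_book_spine []
{'time': 1.35, 'joint_positions': array([-1.20912391e+00,  8.71832050e-02,  1.37069669e+00, -1.28239391e-07,
        1.68360938e+00, -1.03100701e-01]), 'qvel': array([-0.00126428,  0.00237705, -0.00011886, -0.00029436, -0.00065955,
        0.0019481 ]), 'joint_torque': array([ 4.90824987e-04, -3.40032935e+01, -3.02594340e+01,  7.19287223e-02,
        2.37061997e-02, -1.18305093e-05]), 'tool_pos': array([ 0.24652203, -0.49167473,  0.20551675]), 'ee_rot': array([ 3.14158189e+00, -1.02814548e-04, -1.10602322e+00]), 'wrist_force': array([-0.2584553 , -0.05212341,  0.87500475]), 'wrist_torque': array([-0.01306902, -0.00994826,  0.01164655]), 'width': 0.09398069560093972}
```

View pics/a_scene.png

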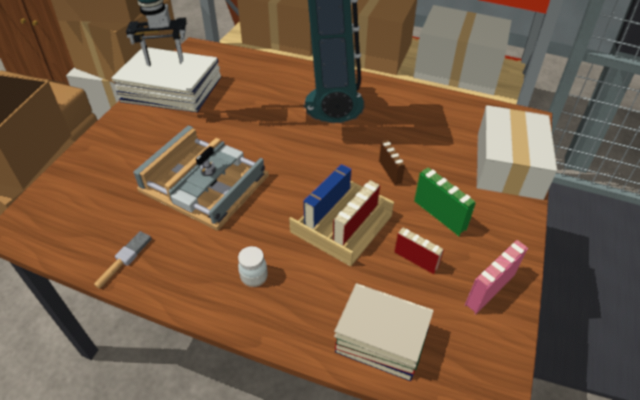

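View pics/a_top.png

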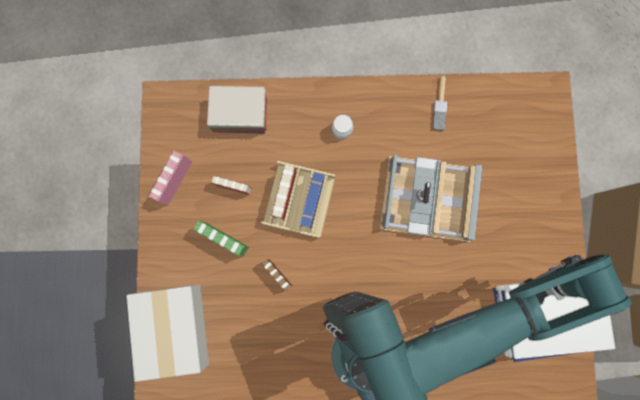

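```bash
python3 - <<'E'
import cv2
a=cv2.imread("pics/a_top.png")[140:300,140:500];cv2.imwrite("pics/b_top.png",cv2.resize(a,None,fx=2.2,fy=2.2,interpolation=cv2.INTER_CUBIC))
a=cv2.imread("pics/a_scene.png")[110:300,120:500];cv2.imwrite("pics/b_scene.png",cv2.resize(a,None,fx=2.1,fy=2.1,interpolation=cv2.INTER_CUBIC))
E
```

```text
(no output)
```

View pics/b_top.png

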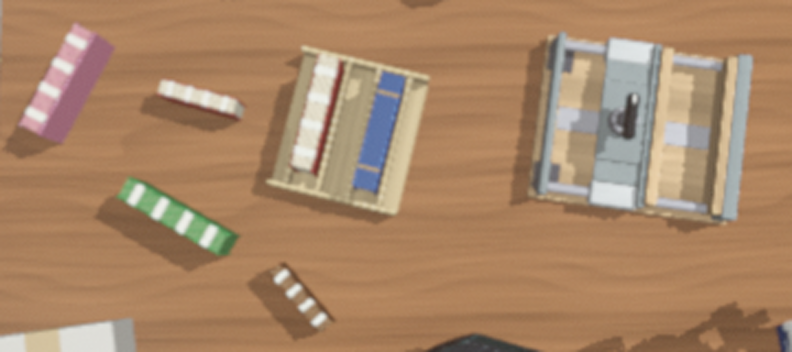

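View pics/b_scene.png

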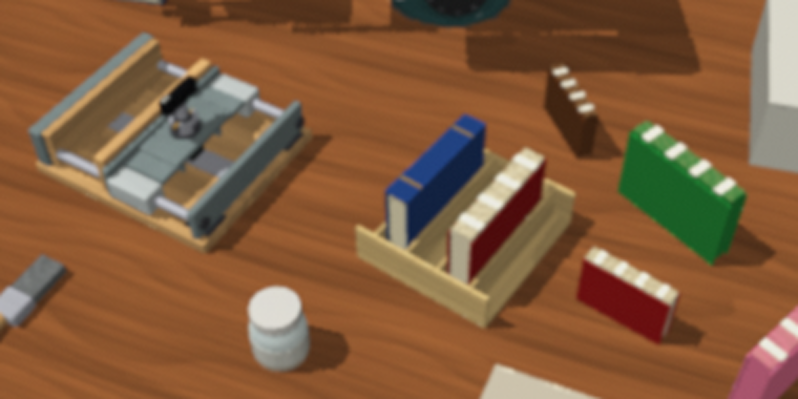

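```bash
cat > h.py <<'E'
import numpy as np, cv2
from scipy.spatial.transform import Rotation as R
def cam(s): return dict(K=np.array(s["mtx"]),k=float(s["k1"]),o=np.array(s["origin"]),R=R.from_euler("xyz",s["attitude"]).as_matrix())
def ray(c,px):
    px=np.atleast_2d(np.array(px,float))
    p=cv2.undistortPoints(px[:,None],c["K"],np.array([c["k"],0,0,0,0.]))[:,0]
    d=np.c_[p,np.ones(len(p))]@c["R"].T
    return d
def plane(c,px,z):
    d=ray(c,px); t=(z-c["o"][2])/d[:,2]; return c["o"]+d*t[:,None]
def proj(c,P):
    P=np.atleast_2d(P); q=(P-c["o"])@c["R"]
    return cv2.projectPoints(q[:,None],np.zeros(3),np.zeros(3),c["K"],np.array([c["k"],0,0,0,0.]))[0][:,0]
def tri(obs): # list of (cam,px)
    A=np.zeros((3,3));b=np.zeros(3)
    for c,px in obs:
        d=ray(c,px)[0]; d/=np.linalg.norm(d); M=np.eye(3)-np.outer(d,d);A+=M;b+=M@c["o"]
    x=np.linalg.solve(A,b); 
    return x,[float(np.linalg.norm(np.cross(x-c["o"],ray(c,px)[0]/np.linalg.norm(ray(c,px)[0])))) for c,px in obs]
import pickle
def save(s,name):
    cv2.imwrite(f"pics/{name}.png",s["img"][:,:,::-1]); pickle.dump(cam(s),open(f"pics/{name}.pkl","wb"))
def load(name): return pickle.load(open(f"pics/{name}.pkl","rb"))
E
python3 - <<'E'
from h import *
from bench import cams,robot
for n in ["scene","top"]:
    s=cams.snapshot(n);save(s,"c_"+n)
t=load("c_top");w=load("c_scene")
# crops -> full px
T=lambda x,y:(140+x/2.2,140+y/2.2); S=lambda x,y:(120+x/2.1,110+y/2.1)
print("book ends top",plane(t,[T(328,55),T(302,172)],.128))
print("scene spine ends",plane(w,[S(533,158),S(463,222)],.128))
print("handle",tri([(t,T(631,116)),(w,S(180,93))]))
print("fixed face top edge", plane(t,[T(738,57),T(713,215)],.082))
print("jaw face", plane(t,[T(673,50),T(652,205)],.082))
print("jar", plane(t,[(342,126)],.085))
print("tray corners", plane(t,[T(305,47),T(428,76),T(393,212),T(268,183)],.058))
# direction checks
print(proj(t,[[0.5,0,0],[0.5,0.2,0],[.7,0,0]]))
E
```

```text
book ends top [[0.61149417 0.22270625 0.128     ]
 [0.44417966 0.26181928 0.128     ]]
scene spine ends [[0.46497353 0.26777888 0.128     ]
 [0.59505592 0.22047263 0.128     ]]
handle (array([ 0.51304836, -0.20517928,  0.12787697]), [0.0015235715910460236, 0.00152357159104594])
fixed face top edge [[ 0.6033979  -0.37778788  0.082     ]
 [ 0.37270988 -0.32757987  0.082     ]]
jaw face [[ 0.61598749 -0.28276273  0.082     ]
 [ 0.38905924 -0.24023561  0.082     ]]
jar [[0.7450974  0.05052802 0.085     ]]
tray corners [[0.63751518 0.26150033 0.058     ]
 [0.58927061 0.07824459 0.058     ]
 [0.38802971 0.13474594 0.058     ]
 [0.43458628 0.31844665 0.058     ]]
[[358.02336754 202.96178181]
 [298.75225448 204.25378422]
 [356.19235791 144.88779888]]
```

```bash
cat >> h.py <<'E'
def plan(obs,p,yaw,n,roll=np.pi):
    """rows (tool frame) straight line + turn, n rows"""
    p0=np.array(obs["tool_pos"]);R0=R.from_euler("xyz",obs["ee_rot"])
    R1=R.from_euler("xyz",[roll,0,yaw]); rv=(R0.inv()*R1).as_rotvec()
    dy=yaw-obs["ee_rot"][2]
    rv=np.array(rv)
    if abs(rv[2])>0.3 and np.sign(rv[2])!=-np.sign(dy): print("WARN long way")
    out=[]
    for i in range(n):
        Ri=R0*R.from_rotvec(rv*i/n)
        d=Ri.inv().apply((np.array(p)-p0)/n)
        out.append([*np.round(d*1000,1),*np.round(np.degrees(rv/n),2)])
    for o in out: print(o)
    return out
E
python3 - <<'E'
from h import *
from bench import robot
plan(robot.get_obs(),[.49,-.2,.26],1.36,21)
E
```

```text
[np.float64(-7.2), np.float64(-16.6), np.float64(-2.6), np.float64(0.0), np.float64(-0.0), np.float64(-6.73)]
[np.float64(-5.2), np.float64(-17.3), np.float64(-2.6), np.float64(0.0), np.float64(-0.0), np.float64(-6.73)]
[np.float64(-3.2), np.float64(-17.8), np.float64(-2.6), np.float64(0.0), np.float64(-0.0), np.float64(-6.73)]
[np.float64(-1.1), np.float64(-18.1), np.float64(-2.6), np.float64(0.0), np.float64(-0.0), np.float64(-6.73)]
[np.float64(1.1), np.float64(-18.1), np.float64(-2.6), np.float64(0.0), np.float64(-0.0), np.float64(-6.73)]
[np.float64(3.2), np.float64(-17.8), np.float64(-2.6), np.float64(0.0), np.float64(-0.0), np.float64(-6.73)]
[np.float64(5.2), np.float64(-17.3), np.float64(-2.6), np.float64(0.0), np.float64(-0.0), np.float64(-6.73)]
[np.float64(7.2), np.float64(-16.6), np.float64(-2.6), np.float64(0.0), np.float64(-0.0), np.float64(-6.73)]
[np.float64(9.1), np.float64(-15.6), np.float64(-2.6), np.float64(0.0), np.float64(-0.0), np.float64(-6.73)]
[np.float64(10.9), np.float64(-14.4), np.float64(-2.6), np.float64(0.0), np.float64(-0.0), np.float64(-6.73)]
[np.f
[... 491 characters left out ...]
float64(0.0), np.float64(-0.0), np.float64(-6.73)]
[np.float64(17.7), np.float64(-3.9), np.float64(-2.6), np.float64(0.0), np.float64(-0.0), np.float64(-6.73)]
[np.float64(18.0), np.float64(-1.8), np.float64(-2.6), np.float64(0.0), np.float64(-0.0), np.float64(-6.73)]
[np.float64(18.1), np.float64(0.3), np.float64(-2.6), np.float64(0.0), np.float64(-0.0), np.float64(-6.73)]
[np.float64(17.9), np.float64(2.4), np.float64(-2.6), np.float64(0.0), np.float64(-0.0), np.float64(-6.73)]
[np.float64(17.5), np.float64(4.5), np.float64(-2.6), np.float64(0.0), np.float64(-0.0), np.float64(-6.73)]
[np.float64(16.9), np.float64(6.5), np.float64(-2.6), np.float64(0.0), np.float64(-0.0), np.float64(-6.73)]
```

Call:
jog_arm([
  {"x":-0.007,"y":-0.017,"z":-0.003,"rz":-7},
  {"x":-0.005,"y":-0.017,"z":-0.003,"rz":-7},
  {"x":-0.003,"y":-0.018,"z":-0.003,"rz":-7},
  {"x":-0.001,"y":-0.018,"z":-0.003,"rz":-7},
  {"x":0.001,"y":-0.018,"z":-0.003,"rz":-7},
  {"x":0.003,"y":-0.018,"z":-0.003,"rz":-7},
  {"x":0.005,"y":-0.017,"z":-0.003,"rz":-7},
  {"x":0.007,"y":-0.017,"z":-0.003,"rz":-7},
  {"x":0.009,"y":-0.016,"z":-0.003,"rz":-7},
  {"x":0.011,"y":-0.014,"z":-0.003,"rz":-7},
  {"x":0.0125,"y":-0.013,"z":-0.003,"rz":-7},
  {"x":0.014,"y":-0.0115,"z":-0.003,"rz":-7},
], claw=1)

```text
invalid input
```

```bash
python3 - <<'E'
from h import *
from bench import robot
plan(robot.get_obs(),[.49,-.2,.26],1.36,10)
E
```

```text
[np.float64(-15.2), np.float64(-34.8), np.float64(-5.5), np.float64(0.0), np.float64(-0.0), np.float64(-14.13)]
[np.float64(-6.2), np.float64(-37.5), np.float64(-5.5), np.float64(0.0), np.float64(-0.0), np.float64(-14.13)]
[np.float64(3.1), np.float64(-37.9), np.float64(-5.5), np.float64(0.0), np.float64(-0.0), np.float64(-14.13)]
[np.float64(12.3), np.float64(-36.0), np.float64(-5.5), np.float64(0.0), np.float64(-0.0), np.float64(-14.13)]
[np.float64(20.7), np.float64(-31.9), np.float64(-5.5), np.float64(0.0), np.float64(-0.0), np.float64(-14.13)]
[np.float64(27.8), np.float64(-25.9), np.float64(-5.5), np.float64(0.0), np.float64(-0.0), np.float64(-14.13)]
[np.float64(33.3), np.float64(-18.3), np.float64(-5.5), np.float64(0.0), np.float64(-0.0), np.float64(-14.13)]
[np.float64(36.8), np.float64(-9.6), np.float64(-5.5), np.float64(0.0), np.float64(-0.0), np.float64(-14.13)]
[np.float64(38.0), np.float64(-0.3), np.float64(-5.5), np.float64(0.0), np.float64(-0.0), np.float64(-14.13)]
[np.float64(36.9), np.float64(9.0), np.float64(-5.5), np.float64(0.0), np.float64(-0.0), np.float64(-14.13)]
```

Call:
jog_arm([
  {"x":-0.007,"y":-0.017,"z":-0.003,"rx":0,"ry":0,"rz":-7},
  {"x":-0.005,"y":-0.017,"z":-0.003,"rx":0,"ry":0,"rz":-7},
])

```text
time: 1.62
tool_pos: [0.2683, -0.4653, 0.2103]
ee_rot: [3.141, 0.002, -0.859]
wrist_force: [-0.5, -0.2, 0.5]
width: 0.0938
```

Call:
jog_arm([
  {"x":-0.003,"y":-0.018,"z":-0.003,"rx":0,"ry":0,"rz":-7},
  {"x":-0.001,"y":-0.018,"z":-0.003,"rx":0,"ry":0,"rz":-7},
  {"x":0.001,"y":-0.018,"z":-0.003,"rx":0,"ry":0,"rz":-7},
  {"x":0.003,"y":-0.018,"z":-0.003,"rx":0,"ry":0,"rz":-7},
  {"x":0.005,"y":-0.017,"z":-0.003,"rx":0,"ry":0,"rz":-7},
  {"x":0.007,"y":-0.017,"z":-0.003,"rx":0,"ry":0,"rz":-7},
  {"x":0.009,"y":-0.016,"z":-0.003,"rx":0,"ry":0,"rz":-7},
  {"x":0.011,"y":-0.014,"z":-0.003,"rx":0,"ry":0,"rz":-7},
  {"x":0.0125,"y":-0.013,"z":-0.003,"rx":0,"ry":0,"rz":-7},
  {"x":0.014,"y":-0.0115,"z":-0.003,"rx":0,"ry":0,"rz":-7},
])

```text
time: 2.45
tool_pos: [0.3811, -0.314, 0.2415]
ee_rot: [-3.14, 0.001, 0.393]
wrist_force: [-0.5, 0.3, -0.2]
width: 0.0941
```

```bash
python3 - <<'E'
from h import *
from bench import robot
plan(robot.get_obs(),[.49,-.2,.26],1.36,10)
E
```

```text
[np.float64(14.4), np.float64(-6.4), np.float64(-1.9), np.float64(-0.01), np.float64(0.0), np.float64(-5.54)]
[np.float64(15.0), np.float64(-4.9), np.float64(-1.9), np.float64(-0.01), np.float64(0.0), np.float64(-5.54)]
[np.float64(15.4), np.float64(-3.5), np.float64(-1.9), np.float64(-0.01), np.float64(0.0), np.float64(-5.54)]
[np.float64(15.6), np.float64(-2.0), np.float64(-1.9), np.float64(-0.01), np.float64(0.0), np.float64(-5.54)]
[np.float64(15.8), np.float64(-0.5), np.float64(-1.9), np.float64(-0.01), np.float64(0.0), np.float64(-5.54)]
[np.float64(15.7), np.float64(1.1), np.float64(-1.9), np.float64(-0.01), np.float64(0.0), np.float64(-5.54)]
[np.float64(15.6), np.float64(2.6), np.float64(-1.9), np.float64(-0.01), np.float64(0.0), np.float64(-5.54)]
[np.float64(15.2), np.float64(4.1), np.float64(-1.9), np.float64(-0.01), np.float64(0.0), np.float64(-5.54)]
[np.float64(14.8), np.float64(5.5), np.float64(-1.9), np.float64(-0.01), np.float64(0.0), np.float64(-5.54)]
[np.float64(14.2), np.float64(6.9), np.float64(-1.9), np.float64(-0.01), np.float64(0.0), np.float64(-5.54)]
```

Call:
jog_arm([
  {"x":0.0145,"y":-0.0065,"z":-0.002,"rx":0,"ry":0,"rz":-6},
  {"x":0.015,"y":-0.005,"z":-0.002,"rx":0,"ry":0,"rz":-6},
  {"x":0.0155,"y":-0.0035,"z":-0.002,"rx":0,"ry":0,"rz":-6},
  {"x":0.0155,"y":-0.002,"z":-0.002,"rx":0,"ry":0,"rz":-6},
  {"x":0.016,"y":-0.0005,"z":-0.002,"rx":0,"ry":0,"rz":-6},
  {"x":0.0155,"y":0.001,"z":-0.002,"rx":0,"ry":0,"rz":-6},
  {"x":0.0155,"y":0.0025,"z":-0.002,"rx":0,"ry":0,"rz":-6},
  {"x":0.015,"y":0.004,"z":-0.002,"rx":0,"ry":0,"rz":-6},
  {"x":0.015,"y":0.0055,"z":-0.002,"rx":0,"ry":0,"rz":-5},
  {"x":0.014,"y":0.007,"z":-0.002,"rx":0,"ry":0,"rz":-3},
  {"x":0,"y":0,"z":0,"rx":0,"ry":0,"rz":0},
])

```text
time: 3.37
tool_pos: [0.4889, -0.1843, 0.2645]
ee_rot: [3.139, -0.0, 1.429]
wrist_force: [0.5, 0.1, -0.6]
width: 0.0941
```

```bash
python3 - <<'E'
from h import *
from bench import robot,cams
s=cams.snapshot("wrist");save(s,"w1")
print({k:robot.get_obs()[k] for k in("tool_pos","ee_rot","time")})
E
```

```text
{'tool_pos': array([ 0.4881152 , -0.18529046,  0.26425979]), 'ee_rot': array([3.13979674e+00, 8.55213560e-04, 1.42662408e+00]), 'time': 3.4167}
```

View pics/w1.png

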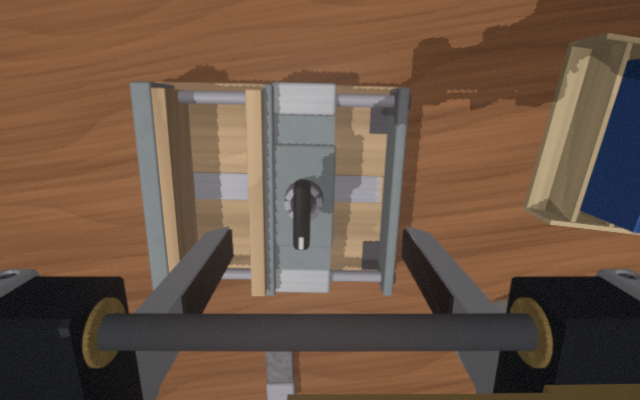

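```bash
python3 - <<'E'
import cv2
a=cv2.imread("pics/w1.png")[70:310,125:425];cv2.imwrite("pics/w1c.png",cv2.resize(a,None,fx=2.5,fy=2.5,interpolation=cv2.INTER_CUBIC))
E
```

```text
(no output)
```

View pics/w1c.png

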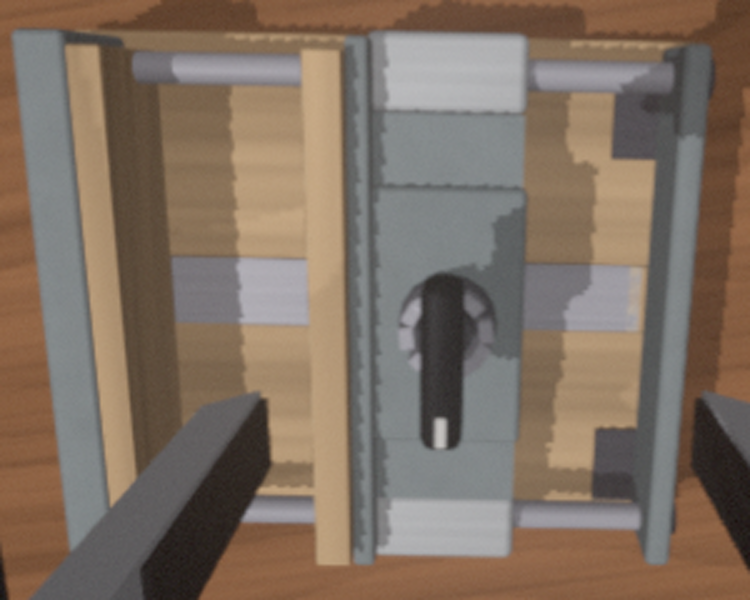

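```bash
cat > fit.py <<'E'
from h import *
from scipy.optimize import least_squares
def P(par,pts):
    x,y,yw=par[:3]; c,s=np.cos(yw),np.sin(yw); pts=np.array(pts,float)
    return np.c_[x+c*pts[:,0]-s*pts[:,1], y+s*pts[:,0]+c*pts[:,1], pts[:,2]]
E
python3 - <<'E'
from fit import *
c=load("w1"); F=lambda x,y:np.array([125+x/2.5,70+y/2.5])
def res(p):
    o=p[3]; z=.082
    r=[]
    q=proj(c,P(p,[[-.116,-.11,z],[-.116,-.11+o,z],[.116,-.11+o,z],[0,-.05+o,.139]]))
    for a,b in zip(q,[F(101,44),F(302,50),F(317,563),F(441,362)]): r+=list(a-b)
    l=proj(c,P(p,[[-.116,-.11,z],[.116,-.11,z]])); m=F(136,480); d=l[1]-l[0]; d/=np.linalg.norm(d)
    r.append(np.cross(d,m-l[0]))
    l=proj(c,P(p,[[-.1,.14,.068],[.1,.14,.068]])); d=l[1]-l[0]; d/=np.linalg.norm(d)
    for m in (F(709,60),F(668,555)): r.append(np.cross(d,m-l[0]))
    return np.array(r)
s=least_squares(res,[.48,-.24,-.2,.09]); print(s.x,np.round(s.fun,2))
for z in (.075,.082,.09):
    print(z,plane(c,[F(101,44),F(302,50),F(317,563)],z)[:,:2].round(4).tolist())
print(plane(c,[F(441,362)],.139),plane(c,[F(442,277),F(440,448)],.139))
E
```

```text
[ 0.50946006 -0.23327815 -0.16072737  0.08157312] [-1.69 -0.83 -0.65 -1.85  0.17 -0.01  0.45  2.91  0.19  1.01  0.69]
0.075 [[0.3777, -0.3247], [0.3918, -0.2438], [0.6234, -0.2822]]
0.082 [[0.3784, -0.3218], [0.3922, -0.2425], [0.6194, -0.2801]]
0.09 [[0.3792, -0.3185], [0.3927, -0.241], [0.6149, -0.2777]]
[[ 0.51165978 -0.20209305  0.139     ]] [[ 0.47994998 -0.19682907  0.139     ]
 [ 0.54552413 -0.20771446  0.139     ]]<stdin>:9: DeprecationWarning: Arrays of 2-dimensional vectors are deprecated. Use arrays of 3-dimensional vectors instead. (deprecated in NumPy 2.0)
<stdin>:11: DeprecationWarning: Arrays of 2-dimensional vectors are deprecated. Use arrays of 3-dimensional vectors instead. (deprecated in NumPy 2.0)
```

Call:
jog_arm([
  {"x":0.036,"y":0,"z":0,"rx":0,"ry":0,"rz":1},
  {"x":0.036,"y":0,"z":0,"rx":0,"ry":0,"rz":1},
  {"x":0.036,"y":0,"z":0,"rx":0,"ry":0,"rz":1},
  {"x":0,"y":0,"z":0,"rx":0,"ry":0,"rz":1},
  {"x":0,"y":0,"z":0,"rx":0,"ry":0,"rz":0},
])

```text
time: 3.83
tool_pos: [0.5045, -0.0805, 0.2626]
ee_rot: [-3.141, 0.004, 1.338]
wrist_force: [0.2, -0.5, -0.8]
width: 0.094
```

```bash
python3 - <<'E'
from h import *
from bench import robot,cams
s=cams.snapshot("wrist");save(s,"w2")
o=robot.get_obs()
print({k:o[k] for k in("tool_pos","ee_rot","time")})
a=cv2.imread("pics/w2.png")[70:310,0:300];cv2.imwrite("pics/w2c.png",cv2.resize(a,None,fx=2.5,fy=2.5,interpolation=cv2.INTER_CUBIC))
plan(o,[.51,.21,.26],1.34,9)
E
```

```text
{'tool_pos': array([ 0.50443114, -0.08057149,  0.26260132]), 'ee_rot': array([-3.14130977,  0.00358011,  1.33810951]), 'time': 3.8833}
[np.float64(31.6), np.float64(-6.8), np.float64(0.2), np.float64(-0.0), np.float64(0.02), np.float64(-0.01)]
[np.float64(31.6), np.float64(-6.8), np.float64(0.2), np.float64(-0.0), np.float64(0.02), np.float64(-0.01)]
[np.float64(31.6), np.float64(-6.8), np.float64(0.2), np.float64(-0.0), np.float64(0.02), np.float64(-0.01)]
[np.float64(31.6), np.float64(-6.8), np.float64(0.2), np.float64(-0.0), np.float64(0.02), np.float64(-0.01)]
[np.float64(31.6), np.float64(-6.8), np.float64(0.2), np.float64(-0.0), np.float64(0.02), np.float64(-0.01)]
[np.float64(31.6), np.float64(-6.8), np.float64(0.2), np.float64(-0.0), np.float64(0.02), np.float64(-0.01)]
[np.float64(31.6), np.float64(-6.8), np.float64(0.3), np.float64(-0.0), np.float64(0.02), np.float64(-0.01)]
[np.float64(31.6), np.float64(-6.8), np.float64(0.3), np.float64(-0.0), np.float64(0.02), np.float64(-0.01)]
[np.float64(31.6), np.float64(-6.8), np.float64(0.3), np.float64(-0.0), np.float64(0.02), np.float64(-0.01)]
```

View pics/w2.png

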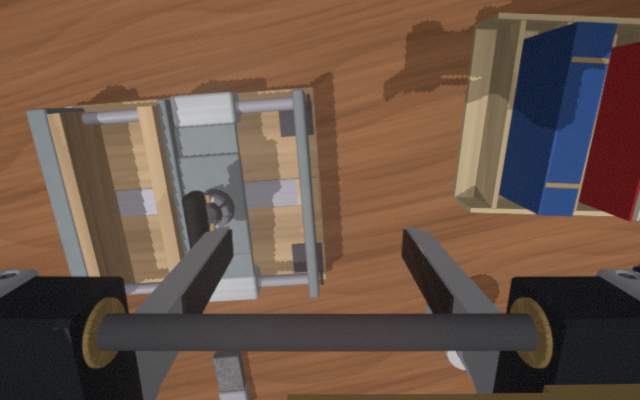

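View pics/w2c.png

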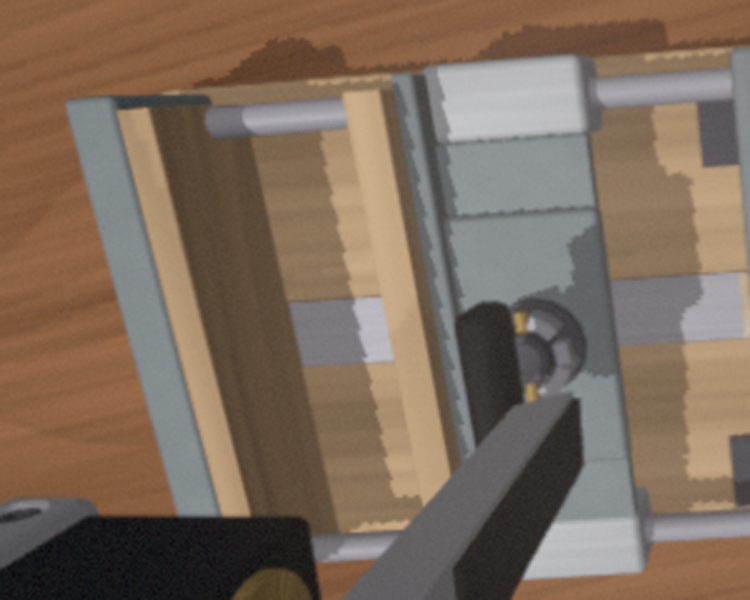

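Call:
jog_arm([
  {"x":0.035,"y":-0.0075,"z":0,"rx":0,"ry":0,"rz":0},
  {"x":0.035,"y":-0.0075,"z":0,"rx":0,"ry":0,"rz":0},
  {"x":0.035,"y":-0.0075,"z":0,"rx":0,"ry":0,"rz":0},
  {"x":0.035,"y":-0.0075,"z":0,"rx":0,"ry":0,"rz":0},
  {"x":0.035,"y":-0.0075,"z":0,"rx":0,"ry":0,"rz":0},
  {"x":0.035,"y":-0.0075,"z":0,"rx":0,"ry":0,"rz":0},
  {"x":0.035,"y":-0.0075,"z":0,"rx":0,"ry":0,"rz":0},
  {"x":0,"y":0,"z":0,"rx":0,"ry":0,"rz":0},
  {"x":0,"y":0,"z":0,"rx":0,"ry":0,"rz":0},
])

```text
time: 4.63
tool_pos: [0.5149, 0.1619, 0.2589]
ee_rot: [3.141, 0.011, 1.308]
wrist_force: [0.0, 0.0, 0.2]
width: 0.0941
```

```bash
cat > pf.py <<'E'
from fit import *
c1=load("w1");c2=load("w2"); F=lambda x,y:np.array([125+x/2.5,70+y/2.5]);G=lambda x,y:np.array([x/2.5,70+y/2.5])
X=lambda a,b:a[0]*b[1]-a[1]*b[0]
def lin(c,p,A,B,m):
    l=proj(c,P(p,[A,B]));d=l[1]-l[0];return X(d/np.linalg.norm(d),m-l[0])
def res(p,z=None):
    o=p[3]; z=p[4]; r=[]
    for c,pts in((c1,{0:F(101,44),1:F(302,50),2:F(317,563)}),(c2,{0:G(156,108),1:G(344,92)})):
        q=proj(c,P(p,[[-.116,-.11,z],[-.116,-.11+o,z],[.116,-.11+o,z]]))
        for i,m in pts.items(): r+=list(q[i]-m)
    r.append(lin(c1,p,[-.116,-.11,z],[.116,-.11,z],F(136,480)))
    r.append(lin(c2,p,[-.116,-.11,z],[.116,-.11,z],G(248,515)))
    r.append(lin(c2,p,[-.116,-.11+o,z],[.116,-.11+o,z],G(424,497)))
    for m in (F(709,60),F(668,555)): r.append(lin(c1,p,[-.1,.14,.068],[.1,.14,.068],m))
    return np.array(r)
s=least_squares(res,[.48,-.24,-.2,.09,.08])
if __name__=="__main__":
    print(s.x,np.round(s.fun,2))
    for a,b in ((F(101,44),G(156,108)),(F(302,50),G(344,92)),(F(442,277),G(487,305))): print(tri([(c1,a),(c2,b)]))
    print("handle pred",P(s.x,[[0,-.05+s.x[3],.126],[-.033,-.05+s.x[3],.139]]))
E
python3 pf.py; python3 - <<'E'
from h import *
from bench import robot,cams
s=cams.snapshot("wrist");save(s,"w3")
for t in ("red_book","red_book_spine"): print([(x["bbox"],x["p"]) for x in cams.look_for(t,s)])
o=robot.get_obs()
print({k:o[k] for k in("tool_pos","ee_rot","time")})
E
```

```text
[ 0.51123447 -0.23451901 -0.16715582  0.08191151  0.07831271] [-0.21  0.62  0.28  0.13 -0.36 -0.37 -1.79 -0.4   0.52  0.24  0.31  1.64
 -0.53  0.83 -0.68]
(array([ 0.37809508, -0.32534312,  0.07356326]), [0.0005816601039266816, 0.0005816601039266528])
(array([ 0.39197805, -0.24302918,  0.0789901 ]), [7.800466225132998e-05, 7.800466225125678e-05])
(array([ 0.48479496, -0.19853247,  0.11666941]), [8.809064592988539e-05, 8.809064593006233e-05])
handle pred [[ 0.51654385 -0.20305229  0.126     ]
 [ 0.48400381 -0.1975618   0.139     ]]
[([375.3, 87.5, 61.8, 180.6], 0.84), ([508.4, 0.0, 131.6, 29.0], 0.83), ([483.3, 137.4, 149.6, 33.7], 0.63)]
[([481.9, 139.8, 151.1, 33.7], 0.92), ([375.3, 83.6, 62.3, 183.1], 0.83), ([506.3, 0.0, 132.4, 29.6], 0.6)]
{'tool_pos': array([0.51491556, 0.16065959, 0.25906798]), 'ee_rot': array([3.14099644, 0.01048749, 1.30488137]), 'time': 4.7833}
```

View pics/w3.png

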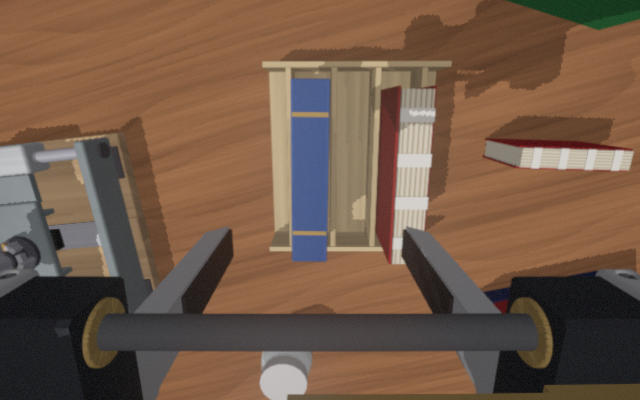

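Call:
jog_arm([
  {"x":0.03,"y":0.0,"z":0,"rx":0,"ry":0,"rz":0},
  {"x":0.03,"y":0.0,"z":0,"rx":0,"ry":0,"rz":0},
  {"x":0.02,"y":0,"z":0,"rx":0,"ry":0.6,"rz":0},
  {"x":0,"y":0,"z":0,"rx":0,"ry":0,"rz":0},
  {"x":0,"y":0,"z":0,"rx":0,"ry":0,"rz":0},
])

```text
time: 5.2
tool_pos: [0.5397, 0.2292, 0.2591]
ee_rot: [3.138, 0.002, 1.287]
wrist_force: [-0.1, -0.6, -0.3]
width: 0.0938
```

```bash
python3 - <<'E'
from h import *
from bench import robot,cams
s=cams.snapshot("wrist");save(s,"w4")
o=robot.get_obs()
print({k:o[k] for k in("tool_pos","ee_rot","time")})
a=cv2.imread("pics/w4.png")[70:290,200:480];cv2.imwrite("pics/w4c.png",cv2.resize(a,None,fx=2.5,fy=2.5,interpolation=cv2.INTER_CUBIC))
a=cv2.imread("pics/w3.png")[50:290,250:490];cv2.imwrite("pics/w3c.png",cv2.resize(a,None,fx=2.5,fy=2.5,interpolation=cv2.INTER_CUBIC))
E
```

```text
{'tool_pos': array([0.53966002, 0.2289222 , 0.25904391]), 'ee_rot': array([3.13839982e+00, 2.02515156e-03, 1.28687057e+00]), 'time': 5.25}
```

View pics/w4c.png

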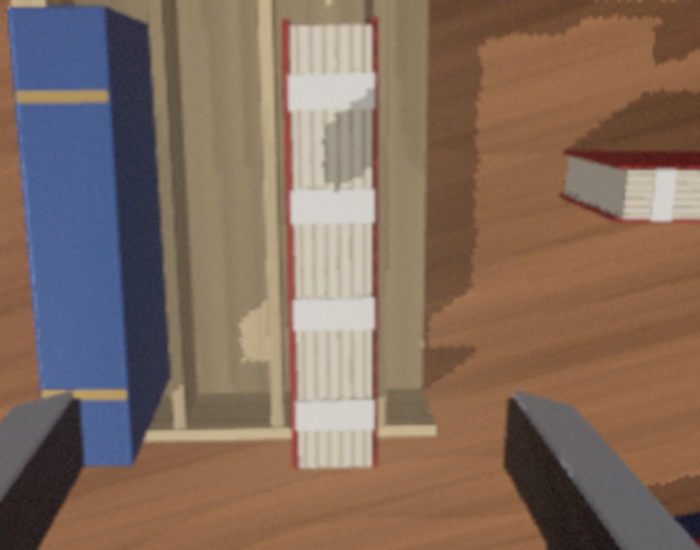

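View pics/w3c.png

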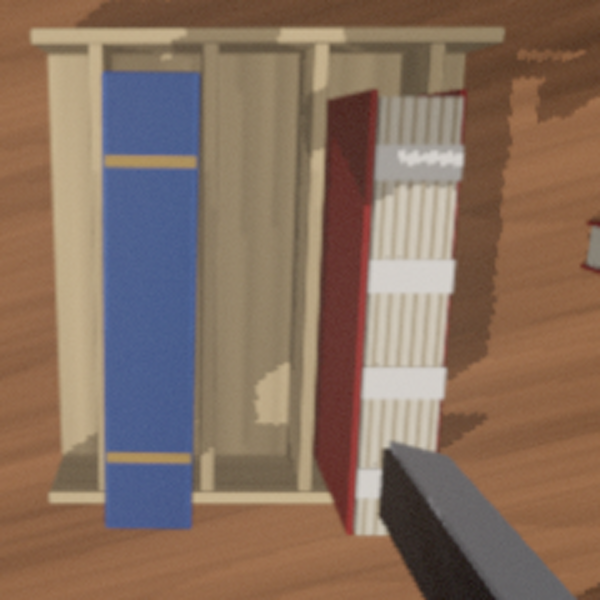

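```bash
python3 - <<'E'
from fit import *
a=load("w4");b=load("w3");A=lambda x,y:np.array([200+x/2.5,70+y/2.5]);B=lambda x,y:np.array([250+x/2.5,50+y/2.5])
for u,v in((A(284,20),B(377,92)),(A(377,19),B(466,92)),(A(294,467),B(352,533))): print(tri([(a,u),(b,v)]))
z=.128
def res(p):
    z=p[3]
    C=[[-.085,-.017,z],[-.085,.017,z],[.085,-.017,z],[.085,.017,z]]
    q=proj(a,P(p,C))-[A(284,20),A(377,19),A(294,467),A(377,466)]
    q2=(proj(b,P(p,C))-[B(377,92),B(466,92),B(352,533),[0,0]])[:3]
    return np.r_[q.ravel(),q2.ravel()]
s=least_squares(res,[.53,.24,-.25,.128]);print(s.x,s.fun.round(2))
E
```

```text
(array([0.44754996, 0.25271887, 0.12836277]), [0.00020208504309244353, 0.00020208504309253896])
(array([0.45572884, 0.28379889, 0.12276156]), [6.985064292216965e-05, 6.985064292207028e-05])
(array([0.60622176, 0.21012033, 0.12914661]), [0.00022577229059751185, 0.00022577229059743178])
[ 0.53353332  0.24738337 -0.25992381  0.1191447 ] [ 0.03  0.34  1.67 -0.21  0.47  0.24  1.23 -0.08 -2.33 -0.37  0.79 -0.42
 -1.88  0.53]
```

```bash
python3 - <<'E'
from h import *
from bench import robot
plan(robot.get_obs(),[.532,.2475,.180],1.309,3)
E
```

```text
[np.float64(5.3), np.float64(-4.3), np.float64(26.3), np.float64(0.06), np.float64(0.04), np.float64(-0.42)]
[np.float64(5.3), np.float64(-4.2), np.float64(26.3), np.float64(0.06), np.float64(0.04), np.float64(-0.42)]
[np.float64(5.3), np.float64(-4.1), np.float64(26.3), np.float64(0.06), np.float64(0.04), np.float64(-0.42)]
```

Call:
jog_arm([
  {"x":0.0055,"y":-0.0042,"z":0.026,"rx":0.1,"ry":0,"rz":-0.5},
  {"x":0.0055,"y":-0.0042,"z":0.026,"rx":0.1,"ry":0,"rz":-0.5},
  {"x":0.0055,"y":-0.0042,"z":0.026,"rx":0,"ry":0,"rz":-0.5},
  {"x":0,"y":0,"z":0,"rx":0,"ry":0,"rz":0},
  {"x":0,"y":0,"z":0,"rx":0,"ry":0,"rz":0},
], claw=0.8)

```text
time: 5.67
tool_pos: [0.5343, 0.2393, 0.1829]
ee_rot: [3.135, 0.002, 1.303]
wrist_force: [0.6, 0.1, 0.8]
width: 0.0754
```

```bash
python3 - <<'E'
from h import *
from bench import robot,cams
o=robot.get_obs()
print(o["tool_pos"],o["ee_rot"])
plan(o,[.532,.2475,.087],1.309,5)
s=cams.snapshot("wrist");save(s,"w5")
E
```

```text
[0.53429071 0.2392749  0.182926  ] [3.13456494e+00 1.70783419e-03 1.30251721e+00]
[np.float64(1.5), np.float64(-1.0), np.float64(19.2), np.float64(0.08), np.float64(0.02), np.float64(-0.07)]
[np.float64(1.5), np.float64(-1.0), np.float64(19.2), np.float64(0.08), np.float64(0.02), np.float64(-0.07)]
[np.float64(1.5), np.float64(-1.0), np.float64(19.2), np.float64(0.08), np.float64(0.02), np.float64(-0.07)]
[np.float64(1.5), np.float64(-0.9), np.float64(19.2), np.float64(0.08), np.float64(0.02), np.float64(-0.07)]
[np.float64(1.5), np.float64(-0.9), np.float64(19.2), np.float64(0.08), np.float64(0.02), np.float64(-0.07)]
```

View pics/w5.png

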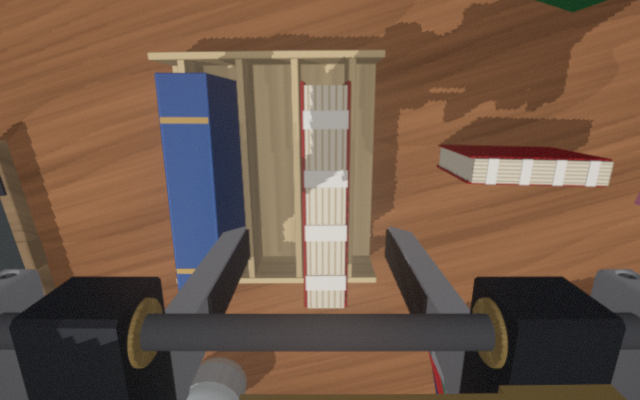

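Call:
jog_arm([
  {"x":0.004,"y":-0.002,"z":0.005,"rx":0.2,"ry":0,"rz":-0.3},
  {"x":0.0035,"y":-0.0015,"z":0.01,"rx":0.2,"ry":0,"rz":-0.2},
  {"x":0,"y":-0.0005,"z":0.025,"rx":0,"ry":0,"rz":0},
  {"x":0,"y":0,"z":0.025,"rx":0,"ry":0,"rz":0},
  {"x":0,"y":0,"z":0.02,"rx":0,"ry":0,"rz":0},
  {"x":0,"y":0,"z":0,"rx":0,"ry":0,"rz":0},
  {"x":0,"y":0,"z":0,"rx":0,"ry":0,"rz":0},
])

```text
time: 6.3
tool_pos: [0.5396, 0.248, 0.1048]
ee_rot: [3.126, -0.009, 1.308]
wrist_force: [0.7, -0.4, 0.4]
width: 0.0753
```

```bash
python3 - <<'E'
from h import *
from bench import robot,cams
o=robot.get_obs()
print(o["tool_pos"],o["ee_rot"])
plan(o,[.532,.2475,.087],1.309,1)
E
```

```text
[0.53964014 0.24801825 0.10478887] [ 3.12608537 -0.00899297  1.30836799]
[np.float64(-2.6), np.float64(-7.5), np.float64(17.7), np.float64(0.89), np.float64(-0.51), np.float64(-0.04)]
```

Call:
jog_arm([
  {"x":-0.001,"y":-0.005,"z":0.009,"rx":0.9,"ry":-0.5,"rz":0},
  {"x":-0.001,"y":-0.003,"z":0.009,"rx":0.2,"ry":0,"rz":0},
  {"x":0,"y":0,"z":0.003,"rx":0,"ry":0,"rz":0},
  {"x":0,"y":0,"z":0,"rx":0,"ry":0,"rz":0},
])

```text
time: 6.63
tool_pos: [0.5335, 0.2494, 0.0867]
ee_rot: [3.141, -0.004, 1.308]
wrist_force: [-0.5, -0.5, -0.1]
width: 0.0755
```

```bash
python3 - <<'E'
from h import *
from bench import robot,cams
o=robot.get_obs()
print(o["tool_pos"],o["ee_rot"])
plan(o,[.532,.2475,.087],1.309,1)
s=cams.snapshot("wrist");save(s,"w6")
E
```

```text
[0.53351379 0.24935603 0.08668387] [ 3.14102616 -0.00378688  1.30849122]
[np.float64(-2.2), np.float64(-1.0), np.float64(-0.3), np.float64(0.03), np.float64(-0.22), np.float64(-0.03)]
```

View pics/w6.png

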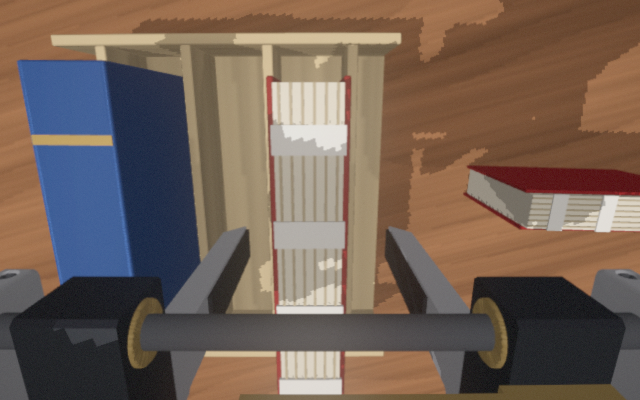

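Call:
jog_arm([
  {"x":-0.0025,"y":-0.001,"z":0,"rx":0,"ry":-0.2,"rz":0},
  {"x":-0.0005,"y":0,"z":0,"rx":0,"ry":0,"rz":0},
  {"x":0,"y":0,"z":0,"rx":0,"ry":0,"rz":0},
])

```text
time: 6.93
tool_pos: [0.5325, 0.2468, 0.0885]
ee_rot: [3.139, -0.002, 1.309]
wrist_force: [0.4, 0.4, -0.3]
width: 0.0754
```

Call:
jog_arm([
  {"x":0,"y":0,"z":0,"rx":0,"ry":0,"rz":0},
  {"x":0,"y":0,"z":0,"rx":0,"ry":0,"rz":0},
  {"x":0,"y":0,"z":0,"rx":0,"ry":0,"rz":0},
  {"x":0,"y":0,"z":0,"rx":0,"ry":0,"rz":0},
  {"x":0,"y":0,"z":0,"rx":0,"ry":0,"rz":0},
  {"x":0,"y":0,"z":0,"rx":0,"ry":0,"rz":0},
], claw=0)

```text
time: 7.43
tool_pos: [0.5332, 0.247, 0.0899]
ee_rot: [3.137, -0.003, 1.308]
wrist_force: [-0.4, -0.3, 0.2]
width: 0.0386
```

Call:
jog_arm([
  {"x":0,"y":0,"z":0,"rx":0,"ry":0,"rz":0},
  {"x":0,"y":0,"z":0,"rx":0,"ry":0,"rz":0},
  {"x":0,"y":0,"z":0,"rx":0,"ry":0,"rz":0},
])

```text
time: 7.68
tool_pos: [0.5332, 0.2468, 0.0899]
ee_rot: [3.137, -0.003, 1.308]
wrist_force: [-0.3, -0.8, 0.8]
width: 0.0338
```

```bash
python3 - <<'E'
from h import *
from bench import robot,cams
o=robot.get_obs()
print(o["tool_pos"],o["ee_rot"],o["wrist_force"],o["width"])
s=cams.snapshot("wrist");save(s,"w7")
E
```

```text
[0.53318259 0.24676078 0.08985568] [ 3.13660009e+00 -2.60950923e-03  1.30837674e+00] [-0.29369975 -0.78399126  0.77820103] 0.033826049940671066
```

View pics/w7.png

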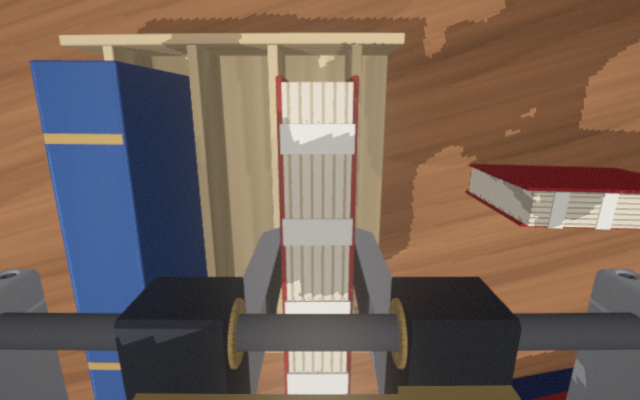

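```bash
python3 - <<'E'
from h import *
c=load("w7"); p=np.array([.5332,.2468,.0899]);r=R.from_euler("xyz",[3.137,-.003,1.308])
for z in(.126,.128):
  q=plane(c,[(281,80),(357,80),(287,395),(351,395)],z); print(r.inv().apply(q-p).round(4))
E
```

```text
[[-0.0141 -0.0833 -0.0365]
 [ 0.0157 -0.0833 -0.0364]
 [-0.0152  0.0687 -0.0358]
 [ 0.0173  0.0687 -0.0357]]
[[-0.0139 -0.0832 -0.0385]
 [ 0.0155 -0.0832 -0.0384]
 [-0.015   0.0667 -0.0378]
 [ 0.0171  0.0667 -0.0377]]
```

Call:
jog_arm([
  {"x":0,"y":0,"z":-0.01,"rx":0,"ry":0,"rz":0},
  {"x":0,"y":0,"z":-0.025,"rx":0,"ry":0,"rz":0},
  {"x":0,"y":0,"z":-0.025,"rx":0,"ry":0,"rz":0},
  {"x":0,"y":0,"z":-0.025,"rx":0,"ry":0,"rz":0},
  {"x":0,"y":0,"z":-0.025,"rx":0,"ry":0,"rz":0},
  {"x":0,"y":0,"z":-0.02,"rx":0,"ry":0,"rz":0},
  {"x":0,"y":0,"z":0,"rx":0,"ry":0,"rz":0},
])

```text
time: 8.32
tool_pos: [0.5271, 0.2451, 0.2165]
ee_rot: [-3.127, 0.01, 1.309]
wrist_force: [-0.2, 0.0, -3.8]
width: 0.0339
```

```bash
python3 - <<'E'
from h import *
from bench import robot
o=robot.get_obs(); print(o["tool_pos"],o["ee_rot"])
plan(o,[.495,-.31,.24],1.404,19)
E
```

```text
[0.52710986 0.2450554  0.21651577] [-3.12717507  0.01006321  1.30871403]
[np.float64(-28.7), np.float64(5.9), np.float64(-1.0), np.float64(-0.04), np.float64(0.03), np.float64(-0.29)]
[np.float64(-28.7), np.float64(5.8), np.float64(-1.0), np.float64(-0.04), np.float64(0.03), np.float64(-0.29)]
[np.float64(-28.7), np.float64(5.6), np.float64(-1.1), np.float64(-0.04), np.float64(0.03), np.float64(-0.29)]
[np.float64(-28.7), np.float64(5.5), np.float64(-1.1), np.float64(-0.04), np.float64(0.03), np.float64(-0.29)]
[np.float64(-28.8), np.float64(5.3), np.float64(-1.1), np.float64(-0.04), np.float64(0.03), np.float64(-0.29)]
[np.float64(-28.8), np.float64(5.2), np.float64(-1.1), np.float64(-0.04), np.float64(0.03), np.float64(-0.29)]
[np.float64(-28.8), np.float64(5.1), np.float64(-1.1), np.float64(-0.04), np.float64(0.03), np.float64(-0.29)]
[np.float64(-28.9), np.float64(4.9), np.float64(-1.1), np.float64(-0.04), np.float64(0.03), np.float64(-0.29)]
[np.float64(-28.9), np.float64(4.8), np.float64(-1.1), np.float64(-0.04), np.float64(0.03), np.float64(-0.29)]
[np.float64(-28.9), np.float
[... 381 characters left out ...]
.float64(0.03), np.float64(-0.29)]
[np.float64(-29.0), np.float64(4.1), np.float64(-1.2), np.float64(-0.04), np.float64(0.03), np.float64(-0.29)]
[np.float64(-29.0), np.float64(3.9), np.float64(-1.2), np.float64(-0.04), np.float64(0.03), np.float64(-0.29)]
[np.float64(-29.0), np.float64(3.8), np.float64(-1.2), np.float64(-0.04), np.float64(0.03), np.float64(-0.29)]
[np.float64(-29.0), np.float64(3.6), np.float64(-1.2), np.float64(-0.04), np.float64(0.03), np.float64(-0.29)]
[np.float64(-29.1), np.float64(3.5), np.float64(-1.2), np.float64(-0.04), np.float64(0.03), np.float64(-0.29)]
[np.float64(-29.1), np.float64(3.3), np.float64(-1.2), np.float64(-0.04), np.float64(0.03), np.float64(-0.29)]
```

Call:
jog_arm([
  {"x":-0.005,"y":0.001,"z":-0.012,"rx":-0.5,"ry":0.4,"rz":-0.3},
  {"x":-0.015,"y":0.003,"z":-0.012,"rx":-0.3,"ry":0.2,"rz":-0.3},
  {"x":-0.025,"y":0.005,"z":-0.005,"rx":0,"ry":0,"rz":-0.3},
  {"x":-0.029,"y":0.006,"z":0,"rx":0,"ry":0,"rz":-0.3},
  {"x":-0.029,"y":0.0055,"z":0,"rx":0,"ry":0,"rz":-0.3},
  {"x":-0.029,"y":0.0055,"z":0,"rx":0,"ry":0,"rz":-0.3},
  {"x":-0.029,"y":0.005,"z":0,"rx":0,"ry":0,"rz":-0.3},
  {"x":-0.029,"y":0.005,"z":0,"rx":0,"ry":0,"rz":-0.3},
  {"x":-0.029,"y":0.005,"z":0,"rx":0,"ry":0,"rz":-0.3},
  {"x":-0.029,"y":0.005,"z":0,"rx":0,"ry":0,"rz":-0.3},
])

```text
time: 9.15
tool_pos: [0.5077, -0.0136, 0.2351]
ee_rot: [-3.122, 0.003, 1.378]
wrist_force: [0.0, -1.1, -3.4]
width: 0.0338
```

```bash
python3 - <<'E'
from h import *
from bench import robot
o=robot.get_obs(); print(o["tool_pos"],o["ee_rot"])
plan(o,[.495,-.31,.24],1.404,12)
E
```

```text
[ 0.50767303 -0.01364946  0.23510406] [-3.12210656  0.00338154  1.37841326]
[np.float64(-24.4), np.float64(3.7), np.float64(-0.4), np.float64(-0.09), np.float64(0.01), np.float64(-0.12)]
[np.float64(-24.5), np.float64(3.6), np.float64(-0.4), np.float64(-0.09), np.float64(0.01), np.float64(-0.12)]
[np.float64(-24.5), np.float64(3.6), np.float64(-0.4), np.float64(-0.09), np.float64(0.01), np.float64(-0.12)]
[np.float64(-24.5), np.float64(3.5), np.float64(-0.4), np.float64(-0.09), np.float64(0.01), np.float64(-0.12)]
[np.float64(-24.5), np.float64(3.5), np.float64(-0.4), np.float64(-0.09), np.float64(0.01), np.float64(-0.12)]
[np.float64(-24.5), np.float64(3.4), np.float64(-0.4), np.float64(-0.09), np.float64(0.01), np.float64(-0.12)]
[np.float64(-24.5), np.float64(3.4), np.float64(-0.4), np.float64(-0.09), np.float64(0.01), np.float64(-0.12)]
[np.float64(-24.5), np.float64(3.3), np.float64(-0.4), np.float64(-0.09), np.float64(0.01), np.float64(-0.12)]
[np.float64(-24.5), np.float64(3.3), np.float64(-0.4), np.float64(-0.09), np.float64(0.01), np.float64(-0.12)]
[np.float64(-24.5), np.float64(3.2), np.float64(-0.4), np.float64(-0.09), np.float64(0.01), np.float64(-0.12)]
[np.float64(-24.5), np.float64(3.2), np.float64(-0.4), np.float64(-0.09), np.float64(0.01), np.float64(-0.12)]
[np.float64(-24.5), np.float64(3.1), np.float64(-0.4), np.float64(-0.09), np.float64(0.01), np.float64(-0.12)]
```

Call:
jog_arm([
  {"x":-0.0245,"y":0.0037,"z":-0.003,"rx":-0.5,"ry":0,"rz":-0.15},
  {"x":-0.0245,"y":0.0036,"z":-0.003,"rx":-0.5,"ry":0,"rz":-0.15},
  {"x":-0.0245,"y":0.0036,"z":-0.001,"rx":-0.2,"ry":0,"rz":-0.15},
  {"x":-0.0245,"y":0.0035,"z":0,"rx":0,"ry":0,"rz":0},
  {"x":-0.0245,"y":0.0035,"z":0,"rx":0,"ry":0,"rz":0},
  {"x":-0.0245,"y":0.0035,"z":0,"rx":0,"ry":0,"rz":0},
  {"x":-0.0245,"y":0.0033,"z":0,"rx":0,"ry":0,"rz":0},
  {"x":-0.0245,"y":0.0033,"z":0,"rx":0,"ry":0,"rz":0},
  {"x":-0.0245,"y":0.0033,"z":0,"rx":0,"ry":0,"rz":0},
  {"x":-0.0245,"y":0.0033,"z":0,"rx":0,"ry":0,"rz":0},
  {"x":-0.0245,"y":0.003,"z":0,"rx":0,"ry":0,"rz":0},
  {"x":0,"y":0,"z":0,"rx":0,"ry":0,"rz":0},
])

```text
time: 10.15
tool_pos: [0.4779, -0.3039, 0.2243]
ee_rot: [-3.112, 0.0, 1.38]
wrist_force: [1.0, -0.7, -5.0]
width: 0.0338
```

```bash
python3 - <<'E'
from h import *
from bench import robot,cams
s=cams.snapshot("wrist");save(s,"w8")
o=robot.get_obs(); print(o["tool_pos"],o["ee_rot"],o["joint_positions"])
plan(o,[.4946,-.321,.18],1.404,3)
E
```

```text
[ 0.47804714 -0.30160886  0.22404743] [-3.11094153e+00 -3.01962646e-03  1.38121528e+00] [-0.65623329  0.14191594  1.2743445  -0.01128139  1.75405402 -2.03939141]
[np.float64(-5.4), np.float64(7.1), np.float64(14.5), np.float64(-0.58), np.float64(-0.06), np.float64(-0.43)]
[np.float64(-5.4), np.float64(6.9), np.float64(14.5), np.float64(-0.58), np.float64(-0.06), np.float64(-0.43)]
[np.float64(-5.4), np.float64(6.7), np.float64(14.6), np.float64(-0.58), np.float64(-0.06), np.float64(-0.43)]
```

View pics/w8.png

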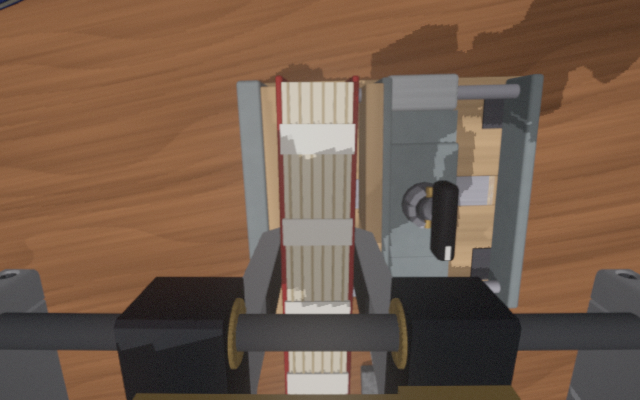

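Call:
jog_arm([
  {"x":-0.006,"y":0.007,"z":0,"rx":-0.8,"ry":0,"rz":-0.5},
  {"x":-0.006,"y":0.007,"z":0,"rx":-0.6,"ry":0,"rz":-0.5},
  {"x":-0.005,"y":0.005,"z":0.0,"rx":-0.4,"ry":0,"rz":-0.4},
  {"x":0,"y":0,"z":0,"rx":0,"ry":0,"rz":0},
  {"x":0,"y":0,"z":0,"rx":0,"ry":0,"rz":0},
  {"x":0,"y":0,"z":0,"rx":0,"ry":0,"rz":0},
])

```text
time: 10.7
tool_pos: [0.4945, -0.3201, 0.2207]
ee_rot: [-3.141, -0.008, 1.412]
wrist_force: [-0.9, -0.2, -4.4]
width: 0.034
```

```bash
python3 - <<'E'
from h import *
from bench import robot,cams
o=robot.get_obs(); print(o["tool_pos"],o["ee_rot"])
plan(o,[.4946,-.321,.19],1.404,1)
E
```

```text
[ 0.49448794 -0.3200609   0.2207401 ] [-3.14116095 -0.00778431  1.41172117]
[np.float64(-1.1), np.float64(0.3), np.float64(30.7), np.float64(-0.03), np.float64(-0.45), np.float64(0.44)]
```

Call:
jog_arm([
  {"x":-0.001,"y":0,"z":0.01,"rx":0,"ry":-0.4,"rz":0.4},
  {"x":0,"y":0,"z":0.018,"rx":0,"ry":0,"rz":0},
  {"x":0,"y":0,"z":0.018,"rx":0,"ry":0,"rz":0},
  {"x":0,"y":0,"z":0,"rx":0,"ry":0,"rz":0},
  {"x":0,"y":0,"z":0,"rx":0,"ry":0,"rz":0},
])

```text
time: 11.12
tool_pos: [0.4953, -0.3191, 0.1735]
ee_rot: [3.139, 0.002, 1.407]
wrist_force: [0.3, -1.0, -4.1]
width: 0.0337
```

```bash
python3 - <<'E'
from h import *
from bench import robot,cams
o=robot.get_obs(); print(o["tool_pos"],o["ee_rot"])
plan(o,[.4946,-.321,.12],1.404,1)
s=cams.snapshot("wrist");save(s,"w9")
s=cams.snapshot("scene");save(s,"s9")
a=cv2.imread("pics/s9.png")[90:250,110:310];b=cv2.imread("pics/w9.png")[50:250,200:450]
cv2.imwrite("pics/j9.png",np.hstack([cv2.resize(a,(400,320)),cv2.resize(b,(400,320))]))
E
```

```text
[ 0.49532446 -0.31914459  0.17353542] [3.13930269e+00 1.72176514e-03 1.40662766e+00]
[np.float64(-1.9), np.float64(-0.5), np.float64(53.5), np.float64(0.13), np.float64(0.1), np.float64(0.15)]
```

View pics/j9.png

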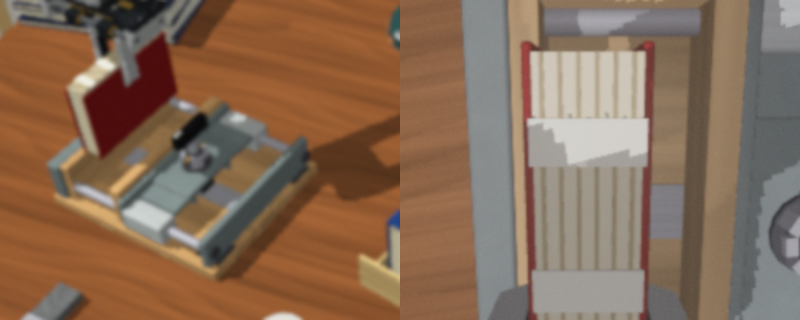

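```bash
python3 - <<'E'
import cv2
a=cv2.imread("pics/w9.png")[10:210,220:420];cv2.imwrite("pics/w9c.png",cv2.resize(a,None,fx=3,fy=3,interpolation=cv2.INTER_CUBIC))
from pf import *
c=load("w9"); p=s.x; print(p)
for z in(.078,.082): print(proj(c,P(p,[[-.116,-.11,z],[-.06,-.11,z],[-.116,-.11+p[3],z],[-.06,-.11+p[3],z]])).round(1).tolist())
E
```

```text
[ 0.51123447 -0.23451901 -0.16715582  0.08191151  0.07831271]
[[285.3, 47.6], [286.7, 124.7], [396.1, 48.0], [391.9, 125.1]]
[[284.8, 46.7], [286.3, 125.0], [397.3, 47.1], [392.9, 125.4]]
```

View pics/w9c.png

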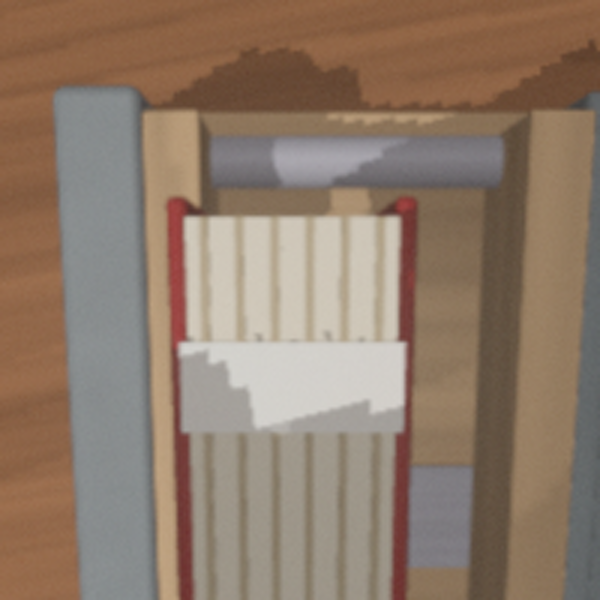

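Call:
jog_arm([
  {"x":-0.0025,"y":0,"z":0.003,"rx":0.1,"ry":0,"rz":0.1},
  {"x":0,"y":0,"z":0.01,"rx":0,"ry":0,"rz":0},
  {"x":0,"y":0,"z":0.015,"rx":0,"ry":0,"rz":0},
  {"x":0,"y":0,"z":0.015,"rx":0,"ry":0,"rz":0},
  {"x":0,"y":0,"z":0.01,"rx":0,"ry":0,"rz":0},
  {"x":0,"y":0,"z":0.005,"rx":0,"ry":0,"rz":0},
  {"x":0,"y":0,"z":0,"rx":0,"ry":0,"rz":0},
  {"x":0,"y":0,"z":0,"rx":0,"ry":0,"rz":0},
])

```text
time: 11.88
tool_pos: [0.498, -0.3242, 0.1177]
ee_rot: [3.131, 0.006, 1.405]
wrist_force: [0.6, 0.0, -4.3]
width: 0.0336
```

```bash
python3 - <<'E'
from h import *
from bench import robot,cams
o=robot.get_obs(); print(o["tool_pos"],o["ee_rot"])
plan(o,[.4946,-.321,.102],1.404,1)
E
```

```text
[ 0.49801311 -0.32415055  0.11770535] [3.13111674 0.00636382 1.40459446]
[np.float64(2.6), np.float64(-4.1), np.float64(15.6), np.float64(0.6), np.float64(0.36), np.float64(0.04)]
```

Call:
jog_arm([
  {"x":0.0015,"y":-0.004,"z":0.003,"rx":0.6,"ry":0.3,"rz":0},
  {"x":0.001,"y":-0.001,"z":0.005,"rx":0.2,"ry":0.1,"rz":0},
  {"x":0,"y":-0.0005,"z":0.004,"rx":0,"ry":0,"rz":0},
  {"x":0,"y":0,"z":0.001,"rx":0,"ry":0,"rz":0},
  {"x":0,"y":0,"z":0,"rx":0,"ry":0,"rz":0},
])

```text
time: 12.3
tool_pos: [0.4936, -0.3219, 0.1061]
ee_rot: [-3.141, 0.001, 1.404]
wrist_force: [0.5, 0.3, -3.9]
width: 0.0338
```

```bash
python3 - <<'E'
from h import *
from bench import robot,cams
o=robot.get_obs(); print(o["tool_pos"],o["ee_rot"],o["wrist_force"])
plan(o,[.4946,-.321,.100],1.404,1)
E
```

```text
[ 0.49362205 -0.32185747  0.10605237] [-3.14072875e+00  1.48196549e-03  1.40419836e+00] [ 0.5358533   0.2873936  -3.85436099]
[np.float64(1.0), np.float64(0.8), np.float64(6.1), np.float64(-0.05), np.float64(0.08), np.float64(0.01)]
```

Call:
jog_arm([
  {"x":0.0005,"y":0.0005,"z":0.003,"rx":0,"ry":0,"rz":0},
  {"x":0,"y":0,"z":0.002,"rx":0,"ry":0,"rz":0},
  {"x":0,"y":0,"z":0.001,"rx":0,"ry":0,"rz":0},
  {"x":0,"y":0,"z":0.001,"rx":0,"ry":0,"rz":0},
])

```text
time: 12.63
tool_pos: [0.4946, -0.3219, 0.1002]
ee_rot: [3.141, 0.003, 1.404]
wrist_force: [-3.4, 1.2, 3.5]
width: 0.034
```

Call:
jog_arm([
  {"x":0,"y":0,"z":0,"rx":0,"ry":0,"rz":0},
  {"x":0,"y":0,"z":0,"rx":0,"ry":0,"rz":0},
  {"x":0,"y":0,"z":0,"rx":0,"ry":0,"rz":0},
  {"x":0,"y":0,"z":0,"rx":0,"ry":0,"rz":0},
], claw=0.55)

```text
time: 12.97
tool_pos: [0.4969, -0.3236, 0.1042]
ee_rot: [3.133, 0.007, 1.404]
wrist_force: [0.4, -0.7, -0.4]
width: 0.0517
```

Call:
jog_arm([
  {"x":0,"y":0,"z":-0.01,"rx":0,"ry":0,"rz":0},
  {"x":0,"y":0,"z":-0.02,"rx":0,"ry":0,"rz":0},
  {"x":0,"y":0,"z":-0.02,"rx":0,"ry":0,"rz":0},
  {"x":0,"y":0,"z":-0.025,"rx":0,"ry":0,"rz":0},
  {"x":0,"y":0,"z":-0.025,"rx":0,"ry":0,"rz":0},
  {"x":0,"y":0,"z":-0.02,"rx":0,"ry":0,"rz":0},
  {"x":0,"y":0,"z":0,"rx":0,"ry":0,"rz":0},
])

```text
time: 13.55
tool_pos: [0.4961, -0.3224, 0.2335]
ee_rot: [3.131, 0.008, 1.404]
wrist_force: [-0.5, 0.0, 0.4]
width: 0.0515
```

```bash
python3 - <<'E'
from pf import *
from bench import robot,cams
o=robot.get_obs(); print(o["tool_pos"],o["ee_rot"],o["time"])
w=cams.snapshot("wrist");save(w,"w10")
h=P(s.x,[[0,-.05+s.x[3],.126]])[0]; print("handle",h)
plan(o,[h[0],h[1],.22],1.404,4)
E
```

```text
[ 0.49605165 -0.32235686  0.23352713] [3.13099127 0.00758315 1.40426467] 13.55
handle [ 0.51654385 -0.20305229  0.126     ]
[np.float64(30.3), np.float64(0.1), np.float64(3.2), np.float64(0.15), np.float64(0.11), np.float64(0.0)]
[np.float64(30.3), np.float64(0.1), np.float64(3.2), np.float64(0.15), np.float64(0.11), np.float64(0.0)]
[np.float64(30.3), np.float64(0.1), np.float64(3.3), np.float64(0.15), np.float64(0.11), np.float64(0.0)]
[np.float64(30.3), np.float64(0.1), np.float64(3.3), np.float64(0.15), np.float64(0.11), np.float64(0.0)]
```

View pics/w10.png

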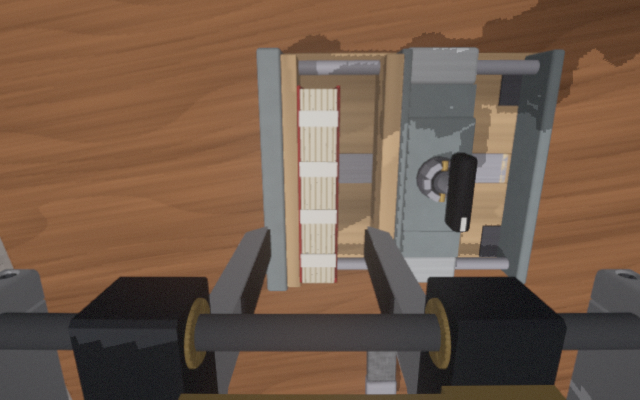

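```bash
python3 - <<'E'
from pf import *
c=load("w10");a=cv2.imread("pics/w10.png")[30:300,250:350+50];cv2.imwrite("pics/w10c.png",cv2.resize(a,None,fx=2.2,fy=2.2,interpolation=cv2.INTER_CUBIC))
q=plane(c,[(298,87),(340,87),(301,284),(338,284)],.138)
x,y,yw=s.x[:3]; d=q[:,:2]-[x,y]; cc,ss=np.cos(yw),np.sin(yw)
print(np.c_[d[:,0]*cc+d[:,1]*ss,-d[:,0]*ss+d[:,1]*cc].round(4))
# press ends near corner check
f=plane(c,[(296,55),(383,57)],.082); d=f[:,:2]-[x,y];print(np.c_[d[:,0]*cc+d[:,1]*ss,-d[:,0]*ss+d[:,1]*cc].round(4))
E
```

```text
[[-0.0861 -0.1043]
 [-0.0861 -0.0725]
 [ 0.0802 -0.104 ]
 [ 0.08   -0.0713]]
[[-0.1154 -0.1091]
 [-0.1137 -0.0315]]
```

View pics/w10c.png

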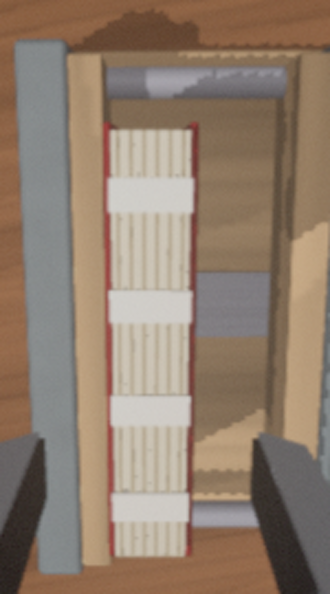

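```bash
python3 - <<'E'
from pf import *
c=load("w10");a=cv2.imread("pics/w10.png")[130:250,400:520];cv2.imwrite("pics/w10d.png",cv2.resize(a,None,fx=4,fy=4,interpolation=cv2.INTER_CUBIC))
print(plane(c,[(463,155),(458,231)],.139), tri([(c1,F(442,277)),(c,(464,155))]),tri([(c1,F(440,448)),(c,(458,231))]))
E
```

```text
[[ 0.48120841 -0.2033911   0.139     ]
 [ 0.54500703 -0.21111387  0.139     ]] (array([ 0.48335605, -0.19779909,  0.12645905]), [0.0007190829535981617, 0.0007190829535981565]) (array([ 0.54846862, -0.20850975,  0.13173003]), [0.000155213858596737, 0.00015521385859666715])
```

View pics/w10d.png

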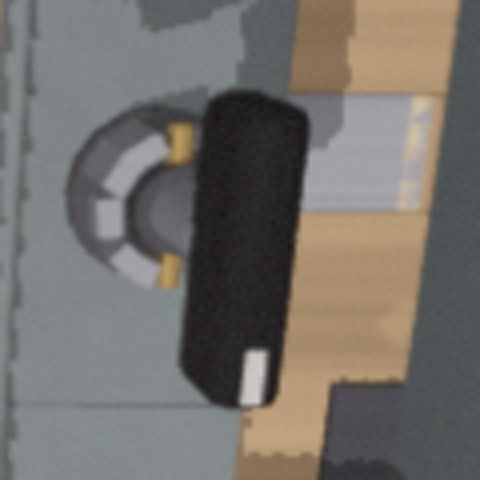

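Call:
jog_arm([
  {"x":0.03,"y":0,"z":0,"rx":0.4,"ry":0.3,"rz":0},
  {"x":0.03,"y":0,"z":0,"rx":0.2,"ry":0.1,"rz":0},
  {"x":0.03,"y":0,"z":0.005,"rx":0,"ry":0,"rz":0},
  {"x":0.03,"y":0,"z":0.02,"rx":0,"ry":0,"rz":0},
  {"x":0,"y":0,"z":0.02,"rx":0,"ry":0,"rz":0},
  {"x":0,"y":0,"z":0,"rx":0,"ry":0,"rz":0},
  {"x":0,"y":0,"z":0,"rx":0,"ry":0,"rz":0},
])

```text
time: 14.18
tool_pos: [0.5137, -0.1986, 0.1775]
ee_rot: [-3.132, -0.003, 1.401]
wrist_force: [-0.1, -0.3, 1.5]
width: 0.0515
```

```bash
python3 - <<'E'
from pf import *
from bench import robot,cams
o=robot.get_obs(); print(o["tool_pos"],o["ee_rot"],o["time"])
plan(o,[.5165,-.203,.15],1.404,1)
E
```

```text
[ 0.51370154 -0.198629    0.17753946] [-3.1321294  -0.00335402  1.40101391] 14.1833
[np.float64(-3.9), np.float64(3.8), np.float64(27.5), np.float64(-0.54), np.float64(-0.19), np.float64(-0.17)]
```

Call:
jog_arm([
  {"x":-0.004,"y":0.003,"z":0.005,"rx":-0.5,"ry":-0.2,"rz":-0.2},
  {"x":0,"y":0,"z":0.015,"rx":0,"ry":0,"rz":0},
  {"x":0,"y":0,"z":0.01,"rx":0,"ry":0,"rz":0},
  {"x":0,"y":0,"z":0,"rx":0,"ry":0,"rz":0},
  {"x":0,"y":0,"z":0,"rx":0,"ry":0,"rz":0},
])

```text
time: 14.6
tool_pos: [0.5163, -0.2075, 0.1468]
ee_rot: [3.14, 0.002, 1.401]
wrist_force: [1.1, 0.5, 0.3]
width: 0.0519
```

```bash
python3 - <<'E'
from pf import *
from bench import robot,cams
o=robot.get_obs(); print(o["tool_pos"],o["ee_rot"],o["time"])
plan(o,[.5165,-.203,.107],1.404,1)
w=cams.snapshot("wrist");save(w,"w11")
E
```

```text
[ 0.51631446 -0.20746827  0.14683181] [3.13971708e+00 2.30867791e-03 1.40091004e+00] 14.6
[np.float64(4.5), np.float64(-0.6), np.float64(39.8), np.float64(0.11), np.float64(0.13), np.float64(-0.18)]
```

View pics/w11.png

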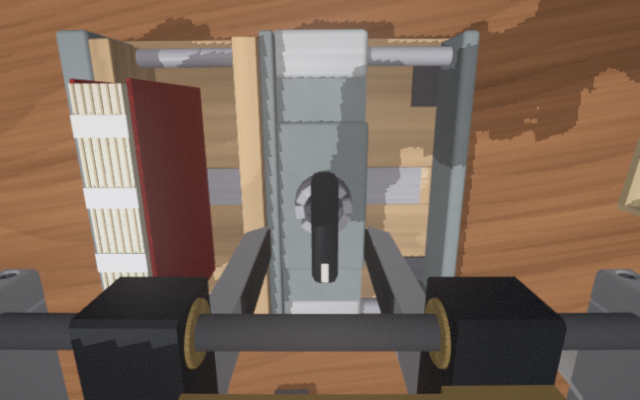

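Call:
jog_arm([
  {"x":0.004,"y":-0.001,"z":0.005,"rx":0.2,"ry":0.1,"rz":-0.1},
  {"x":0.001,"y":0,"z":0.012,"rx":0.1,"ry":0,"rz":0},
  {"x":0,"y":-0.001,"z":0.012,"rx":0.1,"ry":0,"rz":0},
  {"x":0,"y":-0.001,"z":0.006,"rx":0.1,"ry":0,"rz":0},
  {"x":0,"y":0,"z":0,"rx":0,"ry":0,"rz":0},
])

```text
time: 15.07
tool_pos: [0.5152, -0.203, 0.111]
ee_rot: [-3.138, 0.002, 1.402]
wrist_force: [0.5, 1.0, -0.6]
width: 0.0517
```

```bash
python3 - <<'E'
from pf import *
from bench import robot,cams
o=robot.get_obs(); print(o["tool_pos"],o["ee_rot"],o["wrist_force"])
plan(o,[.5165,-.203,.107],1.404,1)
w=cams.snapshot("wrist");save(w,"w12")
E
```

```text
[ 0.51520785 -0.20299341  0.11102885] [-3.13843799e+00  1.99169843e-03  1.40177168e+00] [ 0.54278862  0.98523197 -0.55584157]
[np.float64(0.2), np.float64(1.3), np.float64(4.0), np.float64(-0.18), np.float64(0.11), np.float64(-0.13)]
```

View pics/w12.png

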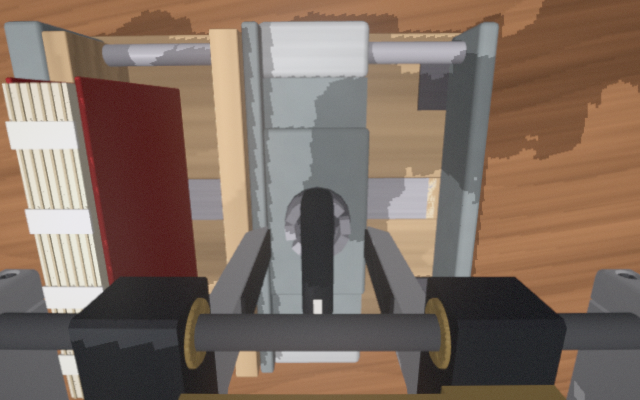

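Call:
jog_arm([
  {"x":0,"y":0.0005,"z":0.003,"rx":-0.1,"ry":0,"rz":-0.1},
  {"x":0,"y":0,"z":0.001,"rx":0,"ry":0,"rz":0},
  {"x":0,"y":0,"z":0,"rx":0,"ry":0,"rz":0},
  {"x":0,"y":0,"z":0,"rx":0,"ry":0,"rz":0},
  {"x":0,"y":0,"z":0,"rx":0,"ry":0,"rz":0},
  {"x":0,"y":0,"z":0,"rx":0,"ry":0,"rz":0},
  {"x":0,"y":0,"z":0,"rx":0,"ry":0,"rz":0},
  {"x":0,"y":0,"z":0,"rx":0,"ry":0,"rz":0},
  {"x":0,"y":0,"z":0,"rx":0,"ry":0,"rz":0},
  {"x":0,"y":0,"z":0,"rx":0,"ry":0,"rz":0},
], claw=0)

```text
time: 15.95
tool_pos: [0.5165, -0.2032, 0.1079]
ee_rot: [3.141, 0.002, 1.404]
wrist_force: [-0.0, -0.5, -0.6]
width: 0.0156
```

Call:
jog_arm([
  {"x":-0.004,"y":0,"z":0,"rx":0,"ry":0,"rz":0},
  {"x":-0.004,"y":0,"z":0,"rx":0,"ry":0,"rz":0},
  {"x":-0.004,"y":0,"z":0,"rx":0,"ry":0,"rz":0},
  {"x":-0.004,"y":0,"z":0,"rx":0,"ry":0,"rz":0},
  {"x":-0.004,"y":0,"z":0,"rx":0,"ry":0,"rz":0},
  {"x":-0.004,"y":0,"z":0,"rx":0,"ry":0,"rz":0},
  {"x":-0.004,"y":0,"z":0,"rx":0,"ry":0,"rz":0},
  {"x":-0.004,"y":0,"z":0,"rx":0,"ry":0,"rz":0},
  {"x":0,"y":0,"z":0,"rx":0,"ry":0,"rz":0},
])

```text
time: 16.7
tool_pos: [0.511, -0.2364, 0.1079]
ee_rot: [3.141, -0.001, 1.405]
wrist_force: [0.9, 0.4, -1.2]
width: 0.0158
```

Call:
jog_arm([
  {"x":-0.002,"y":0,"z":0,"rx":0,"ry":0,"rz":0},
  {"x":-0.002,"y":0,"z":0,"rx":0,"ry":0,"rz":0},
  {"x":-0.002,"y":0,"z":0,"rx":0,"ry":0,"rz":0},
  {"x":-0.002,"y":0,"z":0,"rx":0,"ry":0,"rz":0},
  {"x":-0.0015,"y":0,"z":0,"rx":0,"ry":0,"rz":0},
])

```text
time: 17.12
tool_pos: [0.5094, -0.2464, 0.1079]
ee_rot: [3.141, -0.002, 1.405]
wrist_force: [0.2, 1.4, -0.9]
width: 0.0158
```

Call:
jog_arm([
  {"x":-0.0015,"y":0,"z":0,"rx":0,"ry":0,"rz":0},
  {"x":-0.0015,"y":0,"z":0,"rx":0,"ry":0,"rz":0},
])

```text
time: 17.28
tool_pos: [0.5091, -0.2481, 0.1079]
ee_rot: [3.141, -0.005, 1.406]
wrist_force: [1.3, 4.8, -0.2]
width: 0.0158
```

Call:
jog_arm([
  {"x":-0.001,"y":0,"z":0,"rx":0,"ry":0,"rz":0},
  {"x":-0.001,"y":0,"z":0,"rx":0,"ry":0,"rz":0},
])

```text
time: 17.45
tool_pos: [0.509, -0.2491, 0.1078]
ee_rot: [3.141, -0.007, 1.407]
wrist_force: [1.1, 4.6, 0.3]
width: 0.0158
```

Call:
jog_arm([
  {"x":-0.001,"y":0,"z":0,"rx":0,"ry":0,"rz":0},
  {"x":-0.001,"y":0,"z":0,"rx":0,"ry":0,"rz":0},
])

```text
time: 17.62
tool_pos: [0.5089, -0.2496, 0.1078]
ee_rot: [3.141, -0.009, 1.408]
wrist_force: [1.2, 6.7, -0.2]
width: 0.0159
```

Call:
jog_arm([
  {"x":-0.002,"y":0,"z":0,"rx":0,"ry":0.2,"rz":0},
  {"x":-0.002,"y":0,"z":0,"rx":0,"ry":0,"rz":0},
])

```text
time: 17.78
tool_pos: [0.5089, -0.2496, 0.1075]
ee_rot: [-3.141, -0.02, 1.41]
wrist_force: [1.9, 8.9, -1.4]
width: 0.0161
```

Call:
jog_arm([
  {"x":-0.002,"y":0,"z":0,"rx":0,"ry":0,"rz":0},
  {"x":-0.002,"y":0,"z":0,"rx":0,"ry":0,"rz":0},
])

```text
time: 17.95
tool_pos: [0.5089, -0.2494, 0.1071]
ee_rot: [-3.141, -0.027, 1.413]
wrist_force: [1.2, 9.3, -0.7]
width: 0.0157
```

```bash
python3 - <<'E'
from h import *
from bench import robot,cams
w=cams.snapshot("wrist");save(w,"w13")
s=cams.snapshot("scene");save(s,"s13")
a=cv2.imread("pics/s13.png")[90:250,110:310];b=cv2.imread("pics/w13.png")[0:256,0:320]
cv2.imwrite("pics/j13.png",np.hstack([cv2.resize(a,(400,320)),cv2.resize(b,(400,320))]))
E
```

```text
(no output)
```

View pics/j13.png

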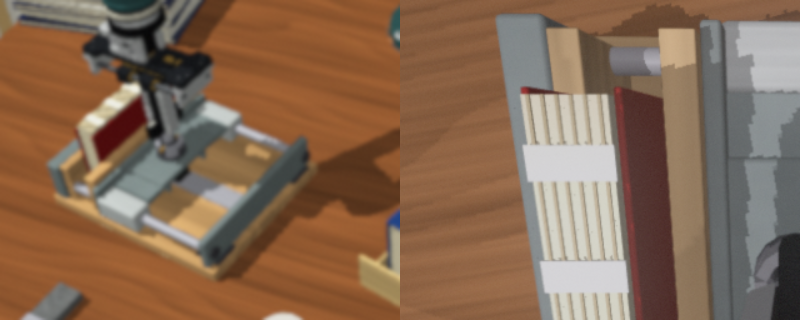

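Call:
jog_arm([
  {"x":-0.001,"y":0,"z":0.002,"rx":0,"ry":-0.8,"rz":0.2},
  {"x":-0.001,"y":0,"z":0.003,"rx":0,"ry":-0.5,"rz":0.1},
  {"x":-0.001,"y":0,"z":0.003,"rx":0,"ry":-0.2,"rz":0},
  {"x":-0.001,"y":0,"z":0.003,"rx":0,"ry":0,"rz":0},
])

```text
time: 18.38
tool_pos: [0.5091, -0.2495, 0.1022]
ee_rot: [3.141, -0.005, 1.41]
wrist_force: [-3.8, 5.9, 10.6]
width: 0.0156
```

Call:
jog_arm([
  {"x":-0.001,"y":0,"z":0.005,"rx":0,"ry":0,"rz":0},
  {"x":-0.001,"y":0,"z":0.005,"rx":0,"ry":0,"rz":0},
  {"x":-0.001,"y":0,"z":0.005,"rx":0,"ry":0,"rz":0},
])

```text
time: 18.63
tool_pos: [0.5094, -0.2496, 0.0986]
ee_rot: [3.137, -0.008, 1.412]
wrist_force: [-6.9, 9.6, 22.7]
width: 0.0161
```

Call:
jog_arm([
  {"x":-0.0005,"y":0,"z":0.003,"rx":0.2,"ry":0,"rz":3},
  {"x":-0.0005,"y":0,"z":0.003,"rx":0,"ry":0,"rz":5},
  {"x":-0.0005,"y":0,"z":0.003,"rx":0,"ry":0,"rz":6},
  {"x":0,"y":0,"z":0.003,"rx":0,"ry":0,"rz":6},
])

```text
time: 18.97
tool_pos: [0.5091, -0.2497, 0.1007]
ee_rot: [3.138, -0.008, 1.052]
wrist_force: [-1.7, 4.3, 6.2]
width: 0.0163
```

Call:
jog_arm([
  {"x":0,"y":0,"z":0.005,"rx":0,"ry":0,"rz":5},
  {"x":0,"y":0,"z":0.005,"rx":0,"ry":0,"rz":6},
  {"x":0,"y":0,"z":0.005,"rx":0,"ry":0,"rz":6},
  {"x":0,"y":0,"z":0.005,"rx":0,"ry":0,"rz":6},
])

```text
time: 19.3
tool_pos: [0.509, -0.2503, 0.0986]
ee_rot: [3.134, -0.009, 0.632]
wrist_force: [-5.7, 6.8, 16.3]
width: 0.0155
```

```bash
python3 - <<'E'
from h import *
from bench import robot,cams
w=cams.snapshot("wrist");save(w,"w14");o=robot.get_obs();print(o["tool_pos"],o["ee_rot"],o["wrist_force"],o["wrist_torque"],o["joint_positions"][5])
E
```

```text
[ 0.50892477 -0.25028603  0.09861642] [ 3.13405918 -0.00879916  0.62751545] [-4.50909056  8.18066895 18.30248611] [1.18630445 1.46678465 0.02470534] -1.188356678550201
```

View pics/w14.png

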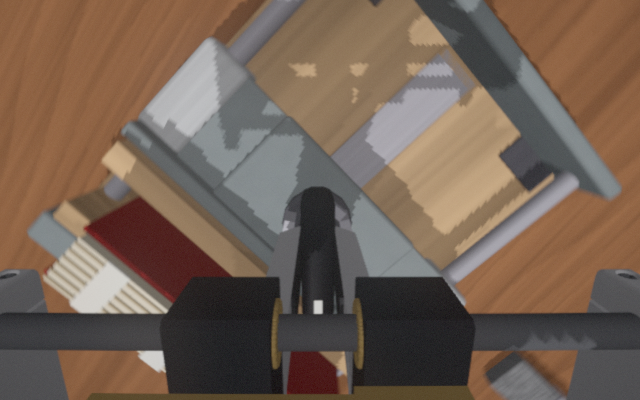

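Call:
jog_arm([
  {"x":0,"y":0,"z":0.005,"rx":0.1,"ry":0,"rz":5},
  {"x":0,"y":0,"z":0.005,"rx":0.1,"ry":0,"rz":6},
  {"x":0,"y":0,"z":0.005,"rx":0,"ry":0,"rz":6},
  {"x":0,"y":0,"z":0.005,"rx":0,"ry":0,"rz":6},
])

```text
time: 19.68
tool_pos: [0.5085, -0.2505, 0.0986]
ee_rot: [3.135, -0.013, 0.21]
wrist_force: [-5.9, 5.5, 18.0]
width: 0.0158
```

Call:
jog_arm([
  {"x":0,"y":0,"z":0.005,"rx":0.1,"ry":0,"rz":6},
  {"x":0,"y":0,"z":0.005,"rx":0.1,"ry":0,"rz":6},
  {"x":0,"y":0,"z":0.005,"rx":0,"ry":0,"rz":5},
])

```text
time: 19.93
tool_pos: [0.5082, -0.2505, 0.0986]
ee_rot: [3.139, -0.017, -0.101]
wrist_force: [-5.8, 6.9, 17.5]
width: 0.016
```

Call:
jog_arm([
  {"x":0,"y":0,"z":0,"rx":0,"ry":-0.3,"rz":0.5},
  {"x":0,"y":0,"z":0,"rx":0,"ry":0,"rz":0},
])

```text
time: 20.1
tool_pos: [0.5079, -0.2504, 0.1044]
ee_rot: [3.138, -0.014, -0.111]
wrist_force: [2.2, 2.0, -6.4]
width: 0.0162
```

Call:
jog_arm([
  {"x":0,"y":0,"z":0,"rx":0,"ry":0,"rz":0},
  {"x":0,"y":0,"z":0,"rx":0,"ry":0,"rz":0},
  {"x":0,"y":0,"z":0,"rx":0,"ry":0,"rz":0},
  {"x":0,"y":0,"z":0,"rx":0,"ry":0,"rz":0},
], claw=0.5)

```text
time: 20.43
tool_pos: [0.5079, -0.2541, 0.1052]
ee_rot: [3.13, -0.016, -0.112]
wrist_force: [-0.3, -1.1, -0.0]
width: 0.0391
```

```bash
python3 - <<'E'
from h import *
from bench import robot,cams
w=cams.snapshot("wrist");save(w,"w15")
E
```

```text
(no output)
```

View pics/w15.png

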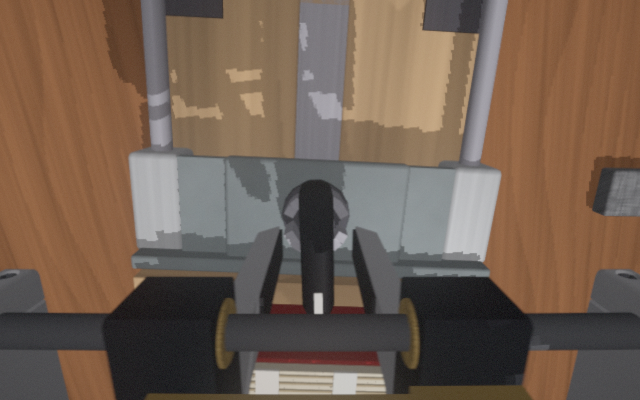

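Call:
jog_arm([
  {"x":0,"y":0,"z":-0.01,"rx":0,"ry":0,"rz":0},
  {"x":0,"y":0,"z":-0.02,"rx":0,"ry":0,"rz":0},
  {"x":0,"y":0,"z":-0.025,"rx":0,"ry":0,"rz":0},
  {"x":0,"y":0,"z":-0.03,"rx":0.3,"ry":-0.3,"rz":0},
  {"x":0,"y":0,"z":-0.03,"rx":0.3,"ry":-0.3,"rz":0},
  {"x":0,"y":0.02,"z":-0.02,"rx":0,"ry":0,"rz":0},
  {"x":0,"y":0.03,"z":0,"rx":0,"ry":0,"rz":0},
  {"x":0,"y":0,"z":0,"rx":0,"ry":0,"rz":0},
  {"x":0,"y":0,"z":0,"rx":0,"ry":0,"rz":0},
])

```text
time: 21.23
tool_pos: [0.4993, -0.3048, 0.2484]
ee_rot: [3.139, -0.002, -0.112]
wrist_force: [-0.0, 0.8, 0.4]
width: 0.0467
```

```bash
python3 - <<'E'
from h import *
from bench import robot,cams
w=cams.snapshot("wrist");save(w,"w16");s=cams.snapshot("scene");save(s,"s16");o=robot.get_obs();print(o["tool_pos"],o["ee_rot"])
a=cv2.imread("pics/s16.png")[90:250,110:310];cv2.imwrite("pics/s16c.png",cv2.resize(a,None,fx=3.5,fy=3.5,interpolation=cv2.INTER_CUBIC))
E
```

```text
[ 0.49892851 -0.30398798  0.24697083] [ 3.13980656e+00  3.33851900e-04 -1.11425057e-01]
```

View pics/w16.png

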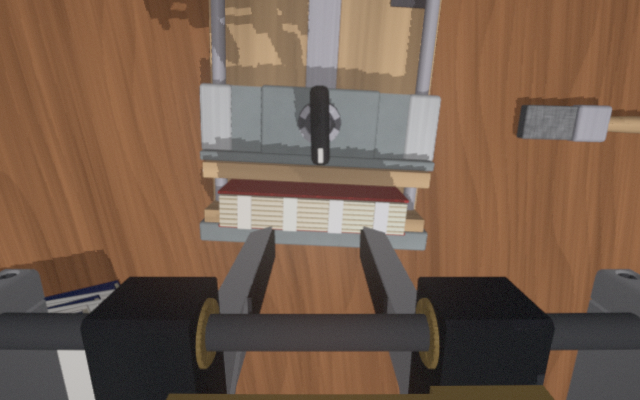

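View pics/s16c.png

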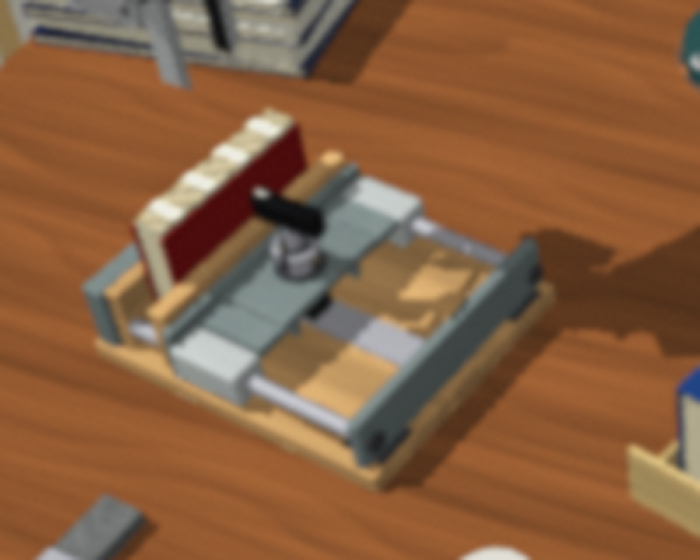

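Call:
jog_arm([
  {"x":0,"y":0.03,"z":0,"rx":0,"ry":0,"rz":0},
  {"x":0,"y":0.03,"z":0,"rx":0,"ry":0,"rz":0},
  {"x":0,"y":0.025,"z":0,"rx":0,"ry":0,"rz":0},
  {"x":0,"y":0,"z":0,"rx":0,"ry":0,"rz":0},
  {"x":0,"y":0,"z":0,"rx":0,"ry":0,"rz":0},
])

```text
time: 21.75
tool_pos: [0.4898, -0.3847, 0.2433]
ee_rot: [-3.136, 0.006, -0.104]
wrist_force: [-0.2, 0.1, -0.1]
width: 0.0475
```

```bash
python3 - <<'E'
from pf import *
from bench import robot,cams
w=cams.snapshot("wrist");save(w,"w17");o=robot.get_obs();print(o["tool_pos"],o["ee_rot"],w["origin"])
a=cv2.imread("pics/w17.png")[20:220,190:460];cv2.imwrite("pics/w17c.png",cv2.resize(a,None,fx=2.9,fy=2.9,interpolation=cv2.INTER_CUBIC))
E
```

```text
[ 0.48958183 -0.3845474   0.24285895] [-3.13652338  0.00682058 -0.10355019] [ 0.49857512 -0.31185247  0.42302049]
```

View pics/w17c.png

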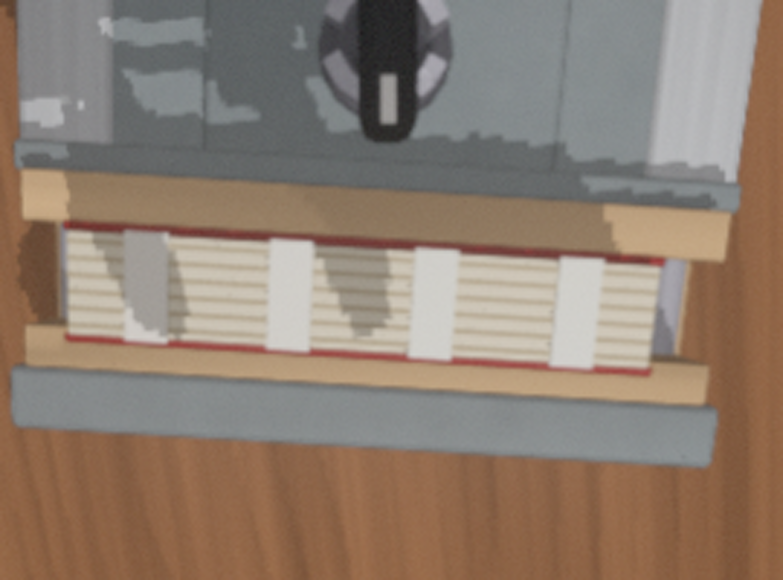

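```bash
python3 - <<'E'
from pf import *
c=load("w17");A=lambda x,y:(190+x/2.9,20+y/2.9)
x,y,yw=s.x[:3];cc,ss=np.cos(yw),np.sin(yw)
def L(q): d=q[:,:2]-[x,y]; return np.c_[d[:,0]*cc+d[:,1]*ss,-d[:,0]*ss+d[:,1]*cc].round(4).tolist()
for z in(.078,.082):
  print("mov",L(plane(c,[A(24,218),A(727,260)],z)),"fix",L(plane(c,[A(27,325),A(709,365)],z)))
print("book",L(plane(c,[A(66,225),A(663,262),A(66,340),A(650,373)],.138)))
print("handle",L(plane(c,[A(386,138)],.135)))
E
```

```text
mov [[-0.1165, -0.0754], [0.1176, -0.0741]] fix [[-0.1162, -0.1105], [0.1167, -0.1091]]
mov [[-0.1151, -0.0755], [0.1163, -0.0742]] fix [[-0.1148, -0.1101], [0.1154, -0.1088]]
book [[-0.0846, -0.0771], [0.0797, -0.0765], [-0.0849, -0.1084], [0.0802, -0.1071]]
handle [[0.0014, -0.0489]]
```

```bash
python3 - <<'E'
from pf import *
for n,(x0,x1,y0,y1) in {"w16":(280,360,70,180),"w17":(283,363,10,80)}.items():
    a=cv2.imread(f"pics/{n}.png")[y0:y1,x0:x1]; cv2.imwrite(f"pics/{n}h.png",cv2.resize(a,None,fx=5,fy=5,interpolation=cv2.INTER_CUBIC))
print(tri([(load("w16"),(320.5,162.5)),(load("w17"),(323.1,68))]))
# bar white mark centres by threshold
E
```

```text
(array([ 0.50498752, -0.281892  ,  0.12068616]), [0.0002516941037996615, 0.00025169410379952915])
```

View pics/w16h.png

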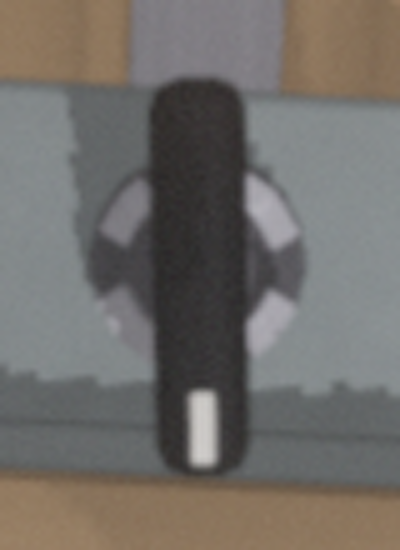

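View pics/w17h.png

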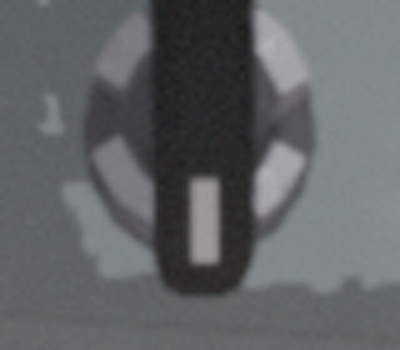

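View pics/s16.png

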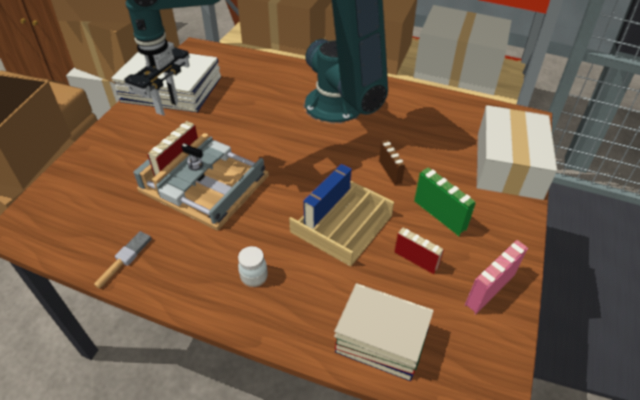

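```bash
python3 - <<'E'
from pf import *
from bench import robot,ticket
print(tri([(load("w16"),(320.4,155.6)),(load("w17"),(323.8,54.2))]))
print(robot.get_obs()["time"]); print(ticket.close_job())
E
```

```text
(array([ 0.50593663, -0.27342302,  0.13649364]), [2.288909989811327e-05, 2.2889099898152675e-05])
21.8
the job is handed in; nothing more can be done
None
```

I stood the red book spine up in the press, slid the jaw up against it, locked the jaw with the T-handle, and handed the job in at 21.8 s. No verdict was reported.

Last checks, from the wrist and scene cameras:

- **Choice of book:** I took the cream-spined red book with four tapes from the tray. The small red, pink, green and brown look-alikes were left alone.
- **Snugness:** the jaw stopped moving under about 9 N. The faces measured about 34.5 mm apart against the 34 mm book, and no gap was visible from above.
- **Centring:** the book sits about 2.5 mm towards the press's -x side of the middle of the jaws' width. I left that as it was.
- **Lock:** the handle went down about 9 mm and turned about 1.5 rad clockwise. When I stopped pushing, it rose to about 4–5 mm down and held against a pull of about 6 N. The final camera height of its bar (about 136 mm) agrees with latched, but the camera alone could not tell latched from up.
- **Bystanders and arm:** the blue book is still standing in its tray and the glue jar is where it was. The gripper is clear of everything.

Two measurements disagreed with the text. The cameras put the jaw tops at about 78 mm against the stated 82 mm, and the red book's spine at 119–129 mm depending on the point, against 128 mm. Contact force settled the final placing height.

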